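Chock a tube on a sloping rest, then free the stop bar

ROBOT

A 6-joint arm with a two-finger parallel gripper is mounted at the origin on a cart in front of the work surface, level with it; the furniture and walls round the work are solid. World frame = base frame: x ahead of the robot, y to its left, z up, the work surface at z = 0. Lengths are in m, angles in rad, forces in N, time in s.
With the tool pointing down it reaches from about 0.35 to 0.875 m from the base axis. Payload 15.5 kg.
Tool frame: the origin (TCP) lies where the fingers leave the gripper's body, on its centre line; the fingertips stand 73 mm ahead of it and the grasp point (between the pads) lies 54 mm ahead of it; y points along the fingers, z is the direction in which the jaws open and shut, and the axes are right-handed (so a half turn about y gives the same grasp; the last joint's range is limited). The gripper opens to 85 mm and grips with 20 to 120 N. Pads are 22 mm wide; open, the fingers measure 114 mm over their backs; the gripper's body (76 mm by 85 mm) begins 54 mm behind the grasp point. The pads swing forward as they close: fully open they stand 13 mm farther back than shut.
Start: joints at [1.187, 0.494, 1.345, -0, 1.302, -0.096], TCP at [0.178, 0.599, 0.304] pointing down, gripper open.
Joint ranges: [-2.91, 2.91], [-0.82, 2.16], [0.22, 2.67], [-1.22, 4.37], [0.12, 2.79], [-3.08, 3.08]. Speed limits (rad/s): [1.89, 1.89, 2.57, 3.01, 3.01, 3.01].

INTERFACE

Orientations are given as [roll, pitch, yaw] about the fixed x, y, z axes, in that order (R = Rz(yaw) Ry(pitch) Rx(roll)).
In Python, from cell import env gives the robot as it stands. The module is installed in compiled form; this text tells all that it offers.
- The arm moves only by the tool apply_moves, never from a script. Its argument "motion" is a list that holds one entry, the list of rows, each a list of 7 numbers: the shift along the tool's x, y, z in m, then the turn, a rotation vector about the tool's x, y, z in rad, then the closure, from 0 (fully open) to 1 (shut). In form: [[[tx, ty, tz, wx, wy, wz, gripper], ...]]. A call has 1 to 20 rows; each row shifts and turns the commanded pose from where the row before left it, along the tool's axes as they then stand; what a row does not reach is not made up. A row lasts 1/8 s, in which the tool goes at most 62.5 mm and 10.7 degrees, less where a joint would pass 70% of its speed; a pose out of reach is approached as far as the arm can. A call is refused whole if a number of a shift passes 0.0625 or a number of a turn 0.188, either way. A call with a gripper value outside its range is refused whole. The fingers move at their own pace and stop on an object; the grip force is fixed at half the most. Time passes only in rows, so rows that do not move let the fingers close. It gives the time, the measured TCP pose, the force and the opening at its end, in the units of the state.
- env.observe(): the state, without advancing time (a new reading comes with each control period).
- env.get_image(name): name is "scene" or "side" or "wrist"; returns a dict with "img" (400x640x3 uint8, blue, green, red), "range_z" (400x640 float32, m along the optical axis (not along the pixel's ray), 0 where there is no reading), "mtx" (3x3 intrinsics, pixels), "rvec" (rotation vector, rad) and "tvec" (3), from world to camera coordinates, as OpenCV has them. Camera axes: x right, y down, z forward; pixel columns grow to the right and rows downward; lengths in m; the calibration is good to about 2 mm. A picture is of the moment at which its call begins.
- env.job_done(): hands the job in, once; it reports no verdict.
The state is a dict: "time_s": time; "joint_positions": joint angles; "qd": joint speeds; "joint_torque": joint torques, N m; "tcp_pos": TCP position; "eef_rot": TCP orientation; "ft_force": force on the tool from outside, world axes, zero at the start; "torque": the same for the moment, N m; "grip_width": opening from 0.0 (shut) to 1.0 (fully open).
Only numpy, scipy, OpenCV 4.12 (cv2) and the standard library are available. Lean on these libraries where they do the work, as an engineer would, in place of code of your own. Each camera call takes 0.05 s, during which the arm holds its last target.

TASK

On the sloping rest a steel tube leans against the swing-away stop bar. First slide the tube along the bar until its end sits flush against the fence; then lay the wooden wedge chock flat on the deck and push it, thin edge first, under the bar and snug against the low side of the tube, square to it and near the middle of its length. Then swing the stop bar open to its end stop, so that the chock alone keeps the tube from rolling; leave the other things on the bench where they are.

Things in the scene. Friction and masses are not known exactly. Their poses are not given: they have to be found in the camera images.
- deck: dark steel deck of the fixed rest, sloping 8 degrees. Origin on its top, 65 mm above the bench, in the fence's face plane, under the axis of a tube that leans on the shut bar; x up the slope, y away from the fence, z square to the deck. It spans x -140 to +40, y -10 to +140 mm; low edge 46 mm above the bench
- fence_mid (a point): on the aluminium fence's inner face, halfway along, 22 mm above the deck. The fence stands at deck y = -10 to 0, x = -25 to +40 mm, 44 mm high above the deck
- tube: loose steel tube, 64 mm diameter, 100 mm long, about 0.5 kg, lying across the deck against the shut bar, 18 to 40 mm short of the fence. Origin at mid-length on its axis, y along the axis (x and z turn as it rolls). Flush at the fence its origin is at deck x = 0, y = 50, z = 32 mm. Unheld, it rolls off the deck
- chock: loose wooden wedge chock, 75 (x) x 50 (y) x 26 mm high, about 0.25 kg, flat on the bench before the rest (an open carton, 150 mm high, stands close on its right). Origin at the centre of its underside, x towards its thin toe. Top flat at 26 mm from x = -37 to +6 mm, then a 35 degree face down to a 4 mm thick toe at x = +37 mm. Seated, its origin is 53 mm down-slope of the tube axis
- bar (a joint): stop bar's angle, rad: 0 shut (along deck y, holding the tube), grows as its free end swings down-slope; end stop 1.1. Bar 10 mm thick; underside 31, top 43 mm above the deck, so the 26 mm chock passes beneath it, also as it swings. Friction holds it where left; about 1 N at the knob moves it
- bar_pivot (a point): on the bar's pivot axis (square to the deck), 37 mm above the deck, at deck x = -37, y = -20 mm, on a small aluminium block beside the deck
- bar_knob (a point): centre of the top of the upright black knob near the bar's free end, 190 mm from the pivot: 16 mm diameter, 34 mm high, from 42 to 76 mm above the deck's plane; it stands clear of deck and tube, so it can be pushed from its up-slope side
- pot: white plastic pot with lid, 73 x 69 x 69 mm, behind the rest; leave it alone; origin at the centre of its underside
- tape: roll of black tape, 62 mm across, 19 mm high, lying flat to the right of the rest; leave it alone; origin at the centre of its underside
- die: upright grey steel crimp die segment, 37 x 36 x 56 mm, to the right of the rest; leave it alone; origin at the centre of its underside

How it is judged:
By the outcome, as a careful person would: the job done as asked, in the order asked, and still so for the second after the job is handed in, with the robot touching nothing.
It also fails if it takes over 67 s, if anything falls off the work surface, if the arm or the gripper's body presses on something with over 40 N, if the wrist force passes 120 N, or if a joint passes its speed limit or range.

## Working session

There is one attempt and no reset: what is moved stays moved. The work goes in short steps, Python scripts to look and compute and a tool call to move; the robot and the scene stay as the last step left them, time stands still between calls to the robot, and variables do not carry over. Pictures are saved under pics/ and viewed, and the job is handed in when it is done.

Besides the shell and the picture viewer there is one more tool, called after "Request:" as a command line: name --argument value ..., lists and objects as JSON in quotes. apply_moves: Moves the arm, as the interface text tells. Its arguments: {"type":"object","properties":{"motion":{"type":"array"}},"required":["motion"]}

```bash
mkdir -p pics; ls; python3 - <<'E'
from cell import env
import cv2,numpy as np
print(env.observe())
for n in ["scene","side","wrist"]:
    d=env.get_image(n); cv2.imwrite(f"pics/{n}0.png",d["img"]); np.savez(f"pics/{n}0.npz",**d)
    R=cv2.Rodrigues(np.array(d["rvec"]))[0]; print(n,d["mtx"].tolist(),(-R.T@np.array(d["tvec"]).ravel()).tolist(),R[2])
E
```

```text
pics
{'time_s': 0.0, 'joint_positions': array([ 1.18650351e+00,  4.94200377e-01,  1.34611169e+00, -3.13705311e-05,
        1.30249478e+00, -9.54803478e-02]), 'qd': array([ 0.00014078,  0.00124991, -0.00109609, -0.00104594, -0.00032087,
       -0.00113785]), 'joint_torque': array([-3.78096782e-03, -8.82147932e+01, -3.83864307e+01, -7.48382317e-04,
        1.04342069e-02,  2.93851019e-05]), 'tcp_pos': array([0.17790334, 0.59887338, 0.30329609]), 'eef_rot': array([-1.57200787e+00,  8.56545004e-05, -2.88804184e-01]), 'ft_force': array([ 0.35350684, -1.28874204, -0.26774423]), 'torque': array([0.03548111, 0.0009544 , 0.03478606]), 'grip_width': 0.9987718620537496}
scene [[399.1804738969101, 0.0, 323.0058327991926], [0.0, 399.1804738969101, 199.8444533625931], [0.0, 0.0, 1.0]] [0.2966553783243603, -0.5038575526709189, 0.7341779868859948] [ 0.36257955  0.58690211 -0.72393507]
side [[367.194113137843, 0.0, 311.13286557417405], [0.0, 367.194113137843, 200.08625384340155], [0.0, 0.0, 1.0]] [0.5360828525509747, 0.7021450592445306, 0.6622656420425252] [ 0.05548165 -0.77294847 -0.63203833]
wrist [[277.2963090571577, 0.0, 323.4951689189567], [0.0, 277.2963090571577, 201.64337007308873], [0.0, 0.0, 1.0]] [0.10994130405843411, 0.6186841986353714, 0.37326098388236606] [ 0.26818721 -0.08199461 -0.95987109]
```

View pics/scene0.png

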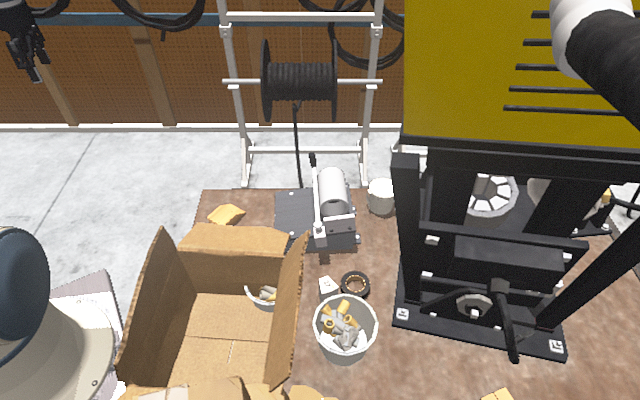

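View pics/side0.png

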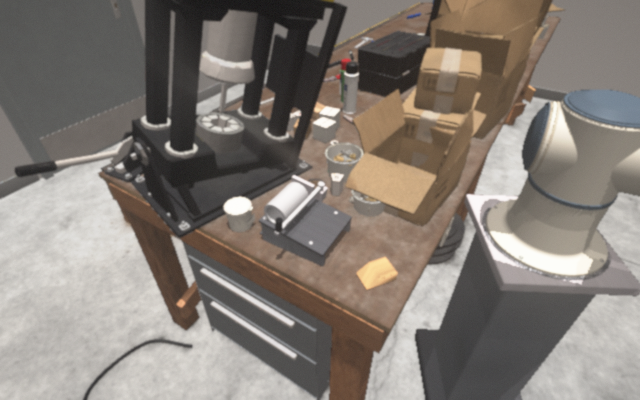

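View pics/wrist0.png

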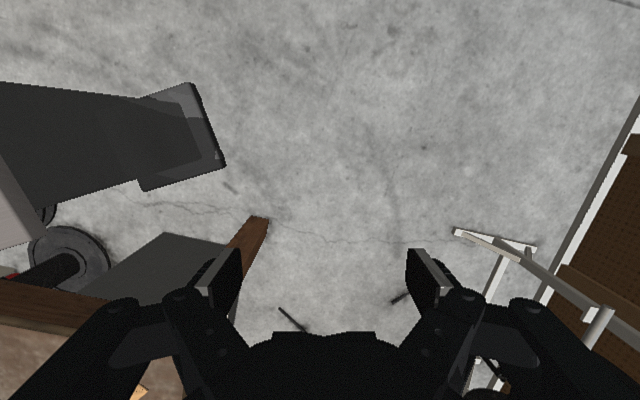

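The scene view shows the chock at about (227,214), the rest at (315,215) with its fence on the near side (337,227), the knob at (313,160) and the carton to the chock's right. The side view shows the chock at (377,272) and the tube at (293,200). Next I'll enlarge and measure.

```bash
cat > h.py <<'E'
import numpy as np,cv2
from scipy.spatial.transform import Rotation as Ro
def load(n):
    d=dict(np.load(f"pics/{n}.npz")); d["R"]=cv2.Rodrigues(d["rvec"])[0]; d["t"]=d["tvec"].ravel(); d["c"]=-d["R"].T@d["t"]; return d
def snap(name,tag):
    from cell import env
    d=env.get_image(name); np.savez(f"pics/{tag}.npz",**d); cv2.imwrite(f"pics/{tag}.png",d["img"]); return load(tag)
def ray(d,uv):
    uv=np.atleast_2d(uv).astype(float); p=np.c_[(uv-d["mtx"][[0,1],[2,2]])/d["mtx"][0,0],np.ones(len(uv))]
    return p@d["R"]   # rows, z-depth scaled
def onz(d,uv,z):
    r=ray(d,uv); return d["c"]+r*((z-d["c"][2])/r[:,2])[:,None]
def pts(d):
    v,u=np.mgrid[0:400,0:640]; r=ray(d,np.c_[u.ravel(),v.ravel()]); z=d["range_z"].ravel()
    P=d["c"]+r*z[:,None]; P[z==0]=np.nan; return P.reshape(400,640,3)
def proj(d,P):
    return cv2.projectPoints(np.atleast_2d(P).astype(float),d["rvec"],d["tvec"],d["mtx"],None)[0][:,0]
def tri(d1,a,d2,b):
    A=[];B=[]
    for d,uv in((d1,a),(d2,b)):
        r=ray(d,uv)[0]; r/=np.linalg.norm(r); M=np.eye(3)-np.outer(r,r); A.append(M);B.append(M@d["c"])
    return np.linalg.solve(A[0]+A[1],B[0]+B[1])
def crop(d,x0,y0,x1,y1,s,tag):
    cv2.imwrite(f"pics/{tag}.png",cv2.resize(d["img"][y0:y1,x0:x1],None,fx=s,fy=s,interpolation=cv2.INTER_CUBIC))
E
python3 - <<'E'
from h import *
s=load("scene0"); e=load("side0")
crop(s,190,140,390,290,4,"sc0"); crop(e,220,160,420,300,4,"sd0")
# chock
for d,n,box in((s,'scene',(195,195,250,235)),(e,'side',(345,250,410,295))):
    hsv=cv2.cvtColor(d["img"],cv2.COLOR_BGR2HSV); m=cv2.inRange(hsv,(10,90,120),(28,255,255)); k=np.zeros_like(m); x0,y0,x1,y1=box; k[y0:y1,x0:x1]=m[y0:y1,x0:x1]
    P=pts(d)[k>0]; P=P[~np.isnan(P[:,0])]; print(n,len(P),P.min(0),P.max(0)); 
    T=P[P[:,2]>0.022]; print(' top',len(T),T.mean(0),cv2.minAreaRect((T[:,:2]*1000).astype(np.float32)),cv2.minAreaRect((P[:,:2]*1000).astype(np.float32)))
E
```

```text
scene 892 [ 0.33921066 -0.02045076 -0.0025675 ] [0.47759572 0.24101508 0.14192984]
 top 719 [0.39441145 0.05170779 0.10487848] ((414.2026062011719, 86.74018096923828), (192.61915588378906, 103.6905746459961), 69.2847671508789) ((404.8259582519531, 111.31120300292969), (243.81382751464844, 120.31165313720703), 75.38211822509766)
side 873 [ 0.38055387  0.09566017 -0.00531099] [0.47493984 0.19782406 0.02737256]
 top 353 [0.41863818 0.15429299 0.02417899] ((418.7842102050781, 152.64218139648438), (48.67578887939453, 51.34131622314453), 25.7529296875) ((428.52215576171875, 144.80569458007812), (92.61787414550781, 74.60790252685547), 26.506258010864258)
```

View pics/sc0.png

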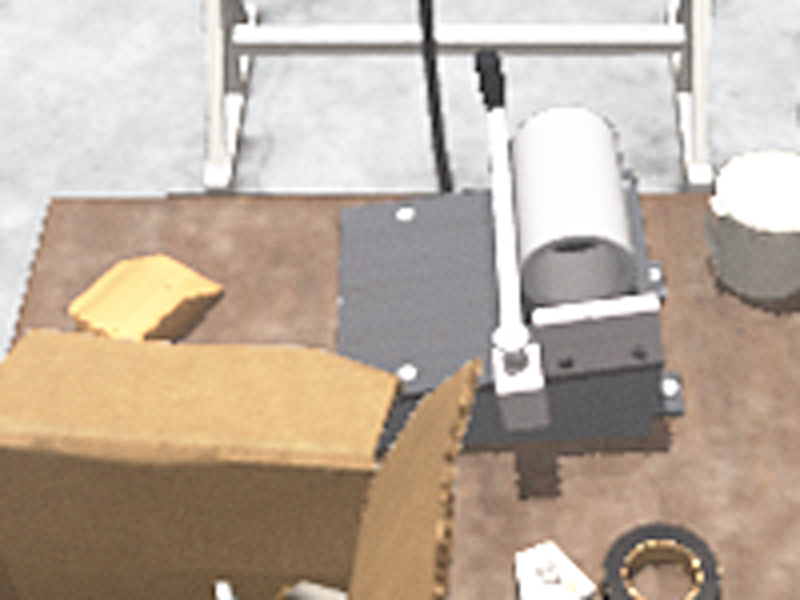

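View pics/sd0.png

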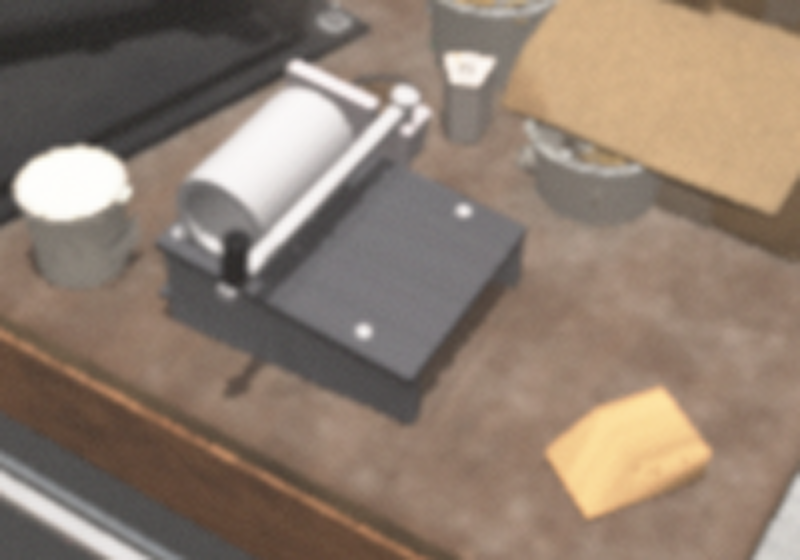

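```bash
python3 - <<'E'
from h import *
s=load("scene0"); e=load("side0")
for d,n,poly in((e,'side',[(305,217),(335,205),(347,222),(322,250),(292,235)]),(s,'scene',[(280,196),(310,192),(311,228),(280,236)])):
    m=np.zeros((400,640),np.uint8); cv2.fillPoly(m,[np.array(poly)],1)
    P=pts(d)[m>0]; P=P[~np.isnan(P[:,0])]
    for _ in range(4):
        c=P.mean(0); n_=np.linalg.svd(P-c)[2][2]; n_*=np.sign(n_[2]); r=(P-c)@n_; P=P[abs(r)<max(2*r.std(),.001)]
    print(n,len(P),c,n_,'slope',np.degrees(np.arccos(n_[2])),'dir',np.degrees(np.arctan2(-n_[1],-n_[0])),r.std())
# chock height vs position, side
P=pts(e)
hsv=cv2.cvtColor(e["img"],cv2.COLOR_BGR2HSV); m=cv2.inRange(hsv,(10,90,120),(28,255,255)); 
for v in range(256,292,4):
    print(v,[ (u,round(P[v,u,2]*1000)) for u in range(354,400,4) if m[v,u]])
E
```

```text
side 1224 [0.56026218 0.05544106 0.05014913] [-0.12033616  0.06229711  0.9907766 ] slope 7.787847711582691 dir -27.370257277698492 0.0008718521077115856
scene 1065 [0.56319502 0.04714349 0.05250847] [-0.12390153  0.06663017  0.99005496] slope 8.087259597961049 dir -28.26990224089461 0.0009734946551955461
256 []
260 [(374, -1), (378, 25), (382, 24)]
264 [(366, -3), (370, 23), (374, 25), (378, 26), (382, 25), (386, 25), (390, 25)]
268 [(362, 11), (366, 17), (370, 20), (374, 25), (378, 24), (382, 26), (386, 24), (390, 24), (394, -1)]
272 [(358, 6), (362, 8), (366, 12), (370, 16), (374, 21), (378, 23), (382, 25), (386, 25), (390, 25), (394, 22)]
276 [(358, 0), (362, 7), (366, 9), (370, 16), (374, 21), (378, 23), (382, 23), (386, 25), (390, 19), (394, 13)]
280 [(362, 3), (366, 8), (370, 12), (374, 18), (378, 21), (382, 17), (386, 9), (390, 7)]
284 [(362, -3), (366, 3), (370, 6), (374, 10), (378, 6), (382, 1)]
288 [(366, 4), (370, 2)]
```

```bash
python3 - <<'E'
from h import *
s=load("scene0"); e=load("side0")
n=np.array([-np.sin(np.radians(8))*np.cos(np.radians(-27.8)),-np.sin(np.radians(8))*np.sin(np.radians(-27.8)),np.cos(np.radians(8))])
c=(np.array([0.56026,0.05544,0.05015])+np.array([0.5632,0.04714,0.0525]))/2
def onp(d,uv,h):
    r=ray(d,uv); t=((c-d["c"])@n+h)/(r@n); return d["c"]+r*t[:,None]
C=lambda l,x0,y0:[(x0+(a+.5)/4-.5,y0+(b+.5)/4-.5) for a,b in l]
sd=C([(412,380),(525,232),(464,210),(363,330)],220,160); sc=C([(342,207),(405,213),(406,372)],190,140)
a=onp(e,sd,0); b=onp(s,sc,0)
print('side',a); print('scene',b)
v=a[1]-a[0]; print('low edge len',np.linalg.norm(v),'yaw of y axis',np.degrees(np.arctan2(*(-v[:2])[::-1])))
v=a[3]-a[2]; print('screws side',np.linalg.norm(v),np.degrees(np.arctan2(v[1],v[0]))); v=b[1]-b[2]; print('screws scene',np.linalg.norm(v),np.degrees(np.arctan2(v[1],v[0])))
k=C([(405,98),(236,236)],220,160);k2=C([(513,345),(488,55)],190,140)
print('knob top tri',tri(e,k[1],s,k2[1]),'pivot',tri(e,k[0],s,k2[0]))
# chock
P=pts(e); hsv=cv2.cvtColor(e["img"],cv2.COLOR_BGR2HSV); m=cv2.inRange(hsv,(10,90,120),(28,255,255)); k=np.zeros_like(m);k[250:295,345:410]=m[250:295,345:410]
Q=P[k>0]; 
S=[]
cc=C([(547,455),(590,518),(660,388),(710,455),(601,408)],220,160)
print('chock corners', [onz(e,[p],z)[0].round(4).tolist() for p,z in zip(cc,(.004,.004,.026,.026,.026))])
Q=Q[(Q[:,2]>.006)&(Q[:,2]<.022)]
G=cv2.erode(k,np.ones((3,3)));Q=P[G>0];Q=Q[(Q[:,2]>.008)&(Q[:,2]<.021)]
from collections import Counter
best=None;rng=np.random.default_rng(0)
for i in range(500):
    A=Q[rng.choice(len(Q),3,False)]; w=np.cross(A[1]-A[0],A[2]-A[0]); w/=np.linalg.norm(w)+1e-12; w*=np.sign(w[2])
    ok=abs((Q-A[0])@w)<.0015
    if w[2]>.6 and (best is None or ok.sum()>best.sum()): best=ok
B=Q[best]; w=np.linalg.svd(B-B.mean(0))[2][2]; w*=np.sign(w[2]); print(best.sum(),len(Q),'tilt',np.degrees(np.arccos(w[2])),'toe dir',np.degrees(np.arctan2(w[1],w[0])))
E
```

```text
side [[ 0.55235128  0.13913078  0.0444014 ]
 [ 0.48631724  0.01138409  0.04456539]
 [ 0.52483728 -0.00127305  0.05018382]
 [ 0.58196184  0.10720281  0.05017534]]
scene [[0.55623726 0.13827039 0.0449409 ]
 [0.58452223 0.10952283 0.05034157]
 [0.52767869 0.00091372 0.05039373]]
low edge len 0.14380451316756834 yaw of y axis 62.66492647751713
screws side 0.12259782879219017 62.22822664279055
screws scene 0.12258519143414627 62.37345912507237
knob top tri [0.64934834 0.12293469 0.13526158] pivot [ 0.56524491 -0.04924729  0.10174152]
chock corners [[0.4746, 0.1554, 0.004], [0.4526, 0.1979, 0.004], [0.4103, 0.1211, 0.026], [0.3875, 0.1689, 0.026], [0.445, 0.138, 0.026]]
156 262 tilt 33.17583146979178 toe dir 24.02558384031428
```

```bash
python3 - <<'E'
from h import *
s=load("scene0"); e=load("side0")
O=np.array([.612,-.0497,.065]); yw=np.radians(-27.7);t=np.radians(8)
X=np.array([np.cos(t)*np.cos(yw),np.cos(t)*np.sin(yw),np.sin(t)]);Y=np.array([-np.sin(yw),np.cos(yw),0]);Z=np.cross(X,Y)
D=np.c_[X,Y,Z]
A=np.vstack([pts(s).reshape(-1,3),pts(e).reshape(-1,3)])
A=A[~np.isnan(A[:,0])]
# obstacle height grid world x .32-.72, y -.16-.24
print('world grid max z (mm), 20mm cells; cols y .24 -> -.16')
for x in np.arange(.30,.84,.02):
    print('%.2f'%x,' '.join('%4d'%(1000*np.max(A[(abs(A[:,0]-x-.01)<.01)&(abs(A[:,1]-y-.01)<.01)&(A[:,2]<.6),2],initial=-.001)) for y in np.arange(.24,-.18,-.02)))
L=(A-O)@D; 
for nm,d in(('scene',s),('side',e)):
    L=(pts(d).reshape(-1,3)-O)@D; k=(abs(L[:,0])<.03)&(L[:,1]>-.005)&(L[:,1]<.16)&(L[:,2]>.02)&(L[:,2]<.075)
    T=L[k]; up=T[(T[:,2]>.052)&(abs(T[:,0])<.02)]; print(nm,k.sum(),'y pct',np.percentile(up[:,1],[0,1,2,5,95,98,99,100]).round(4),'top z',np.percentile(up[:,2],[50,98]))
    # circle fit xz
    m=T[(T[:,1]>.05)&(T[:,1]<.11)&(T[:,2]>.04)]; M=np.c_[2*m[:,[0,2]],np.ones(len(m))]; sol=np.linalg.lstsq(M,(m[:,[0,2]]**2).sum(1),rcond=None)[0]; print(' circ',sol[:2],np.sqrt(sol[2]+sol[0]**2+sol[1]**2))
    f=L[(L[:,0]>-.02)&(L[:,0]<.038)&(L[:,1]>-.02)&(L[:,1]<.008)&(L[:,2]>.038)&(L[:,2]<.048)]; print(' fence top y',np.percentile(f[:,1],[2,10,50,90,98]).round(4),len(f))
E
```

```text
world grid max z (mm), 20mm cells; cols y .24 -> -.16
0.30   -1   -1   -1   -1   -1   -1   -1    0    0    0    0  146  159  163  162   14   14   13   13   13    9
0.32   -1   -1   -1   -1    0    0    0    0    0    0  137  147  155  161  162  155   15   13   14   14   13
0.34   -1   -1   -1    0    0    0    0    0    0  125  134  141  149  157  162  163   14   15   14   13   13
0.36   -1    0    2    2    2    0    0    0    0  121  127  135  143  151  159  162  161   15   14   13   14
0.38    1    1    1    1   27   28   21    0    0    0  120  127  136  145  154  162  162  152   59   59   13
0.40    2    2    1   25   28   29   28   -1    0    0    0  122  132  139  147  156  162  162   83   61  154
0.42    2    2    1   27   28   28   29    0    0    0    0  115  125  134  141  149  158  162  162  157  187
0.44    2    1    2   18   25   28   28    0    0    0    0    0  120  127  137  144  152  161  163  201  221
0.46    1    3    2    4   12   18    3    0    0    0    0    0    0  121  131  139  147  155  158  220  239
0.48    0    1    1    3    2    1    2    2    1    1  
[... 1652 characters left out ...]
0   71   71   68  523  522  507  501  121  348  426
0.80   -1   -1   -1   -1   -1   -1   -1   -1   -1   -1    0   66   69  526  526  514  490  130  128  353  397
0.82   -1   -1   -1   -1   -1   -1   -1   -1   -1   -1   -1    0    0    0  525  522  187  135  130  348  374
scene 1004 y pct [0.0307 0.0316 0.0319 0.0326 0.1253 0.1285 0.1297 0.1312] top z [0.06181653 0.06552835]
 circ [0.00208381 0.0329385 ] 0.031107725472705683
 fence top y [-0.0097 -0.0092 -0.0065 -0.0014  0.0005] 143
side 895 y pct [0.0308 0.0328 0.0348 0.0379 0.1307 0.1318 0.1322 0.1333] top z [0.06056628 0.06378657]
 circ [-0.00268528  0.03285193] 0.029820284150149944
 fence top y [-0.0092 -0.0069 -0.0021  0.0014  0.0023] 76
```

Request:
apply_moves --motion '[[[0, 0, 0, 0, 0.0973, 0, 1], [0, 0, 0, 0, 0.0973, 0, 1], [0.0377, 0.002, -0.0121, 0, 0, 0, 1], [0.0377, 0.002, -0.0121, 0, 0, 0, 1], [0.0377, 0.002, -0.0121, 0, 0, 0, 1], [0.0377, 0.002, -0.0121, 0, 0, 0, 1], [0.0377, 0.002, -0.0121, 0, 0, 0, 1], [0.0377, 0.002, -0.0121, 0, 0, 0, 1], [0.0377, 0.002, -0.0121, 0, 0, 0, 1], [0.0377, 0.002, -0.0121, 0, 0, 0, 1], [0.0377, 0.002, -0.0121, 0, 0, 0, 1], [0.0377, 0.002, -0.0121, 0, 0, 0, 1], [0.0377, 0.002, -0.0121, 0, 0, 0, 1], [0.0377, 0.002, -0.0121, 0, 0, 0, 1], [0.0377, 0.002, -0.0121, 0, 0, 0, 1], [0.0377, 0.002, -0.0121, 0, 0, 0, 1], [0.0377, 0.002, -0.0121, 0, 0, 0, 1], [0.0377, 0.002, -0.0121, 0, 0, 0, 1], [0.0377, 0.002, -0.0121, 0, 0, 0, 1], [0.0377, 0.002, -0.0121, 0, 0, 0, 1]]]'

```text
time_s: 2.65
tcp_pos: [0.6783, 0.0898, 0.2675]
eef_rot: [-1.571, 0.0, -0.483]
ft_force: [0.8, 0.6, 0.8]
grip_width: -0.003
```

```bash
cat >> h.py <<'E'
O=np.array([.612,-.0497,.065]); yw=np.radians(-27.7);_t=np.radians(8)
X=np.array([np.cos(_t)*np.cos(yw),np.cos(_t)*np.sin(yw),np.sin(_t)]);Y=np.array([-np.sin(yw),np.cos(yw),0]);Z=np.cross(X,Y)
D=np.c_[X,Y,Z]
def w(p): return O+D@(np.array(p)/1000.)
def state():
    from cell import env
    o=env.observe(); R=Ro.from_euler('xyz',o["eef_rot"]).as_matrix(); return np.array(o["tcp_pos"]),R,o
def delta(target_pos,target_R=None):
    """shift in tool axes + rotvec in tool axes"""
    p,R,o=state(); d=R.T@(np.array(target_pos)-p); r=None if target_R is None else Ro.from_matrix(R.T@target_R).as_rotvec()
    return d.round(4),None if r is None else r.round(4)
E
python3 - <<'E'
from h import *
a=snap("wrist","w1"); b=snap("side","s1"); crop(b,220,100,420,250,4,"s1c")
p,R,o=state(); print('tool deck',((p-O)@D*1000).round(1), proj(a,w([0,131.5,32])),proj(a,w([-37,170,76])),proj(a,w([-32,50,43])))
E
```

```text
tool deck [ 24.1 153.3 200.6] [[299.03107615 203.8511965 ]] [[345.70222639 162.8652732 ]] [[201.63631813 168.75550742]]
```

View pics/w1.png

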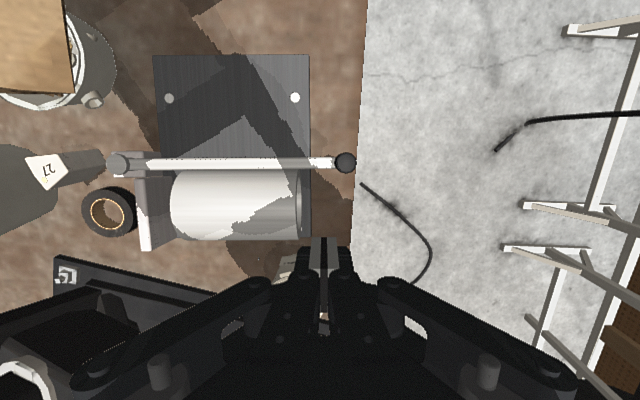

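View pics/s1c.png

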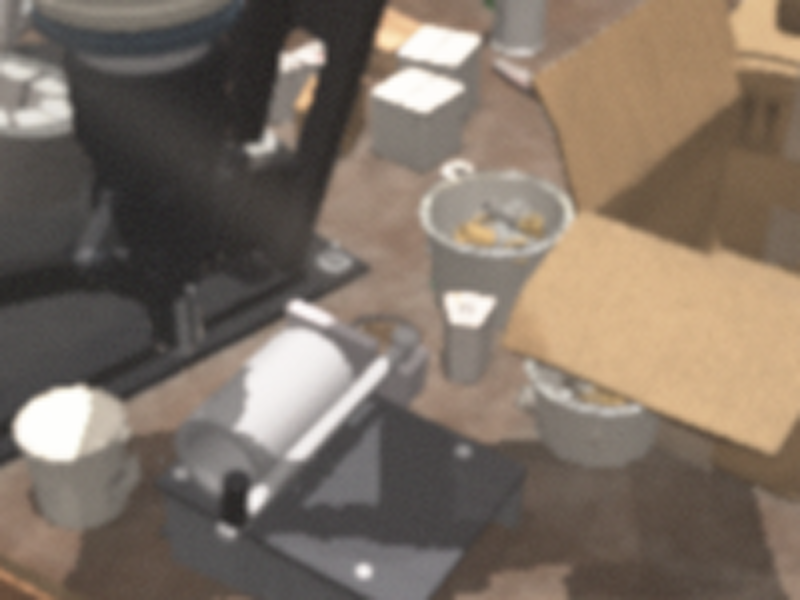

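The wrist view shows the tube's far end at (300,200) and the knob at (345,162), both within 4 px of where my deck frame predicts. I'll go down and push.

Request:
apply_moves --motion '[[[0, 0.02, 0, 0, 0, 0, 1], [0, 0.02, 0, 0, 0, 0, 1], [0, 0.02, 0, 0, 0, 0, 1], [0, 0.0195, 0, 0, 0, 0, 1], [0, 0, -0.004, 0, 0, 0, 1], [0, 0, -0.004, 0, 0, 0, 1], [0, 0, -0.004, 0, 0, 0, 1], [0, 0, -0.004, 0, 0, 0, 1], [0, 0, -0.004, 0, 0, 0, 1], [0, 0, -0.004, 0, 0, 0, 1]]]'

```text
time_s: 4.0
tcp_pos: [0.6669, 0.0698, 0.1893]
eef_rot: [-1.569, -0.001, -0.483]
ft_force: [2.8, 5.2, 2.0]
grip_width: 0.001
```

Request:
apply_moves --motion '[[[0, 0, -0.003, 0, 0, 0, 1], [0, 0, -0.003, 0, 0, 0, 1], [0, 0, -0.003, 0, 0, 0, 1], [0, 0, 0, 0, 0, 0, 1]]]'

```text
time_s: 4.5
tcp_pos: [0.6626, 0.0616, 0.1892]
eef_rot: [-1.57, -0.001, -0.484]
ft_force: [2.8, 2.4, 2.1]
grip_width: -0.001
```

```bash
python3 - <<'E'
from h import *
a=snap("wrist","w2"); b=snap("side","s2"); crop(b,240,140,360,230,6,"s2c")
p,R,o=state(); print('tool deck',((p-O)@D*1000).round(1),o["ft_force"])
E
```

```text
tool deck [ 10.4 122.1 123.8] [1.34692204 3.41501514 3.44553066]
```

View pics/w2.png

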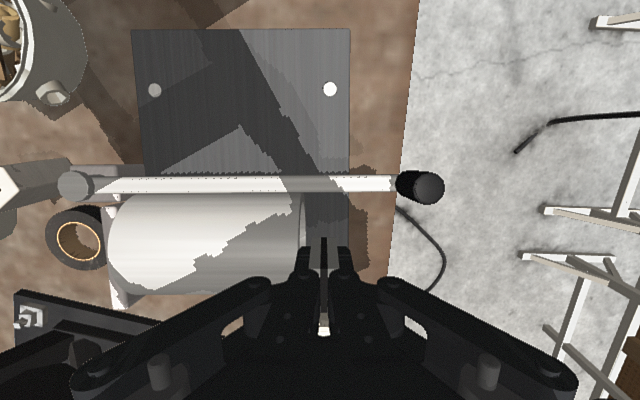

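View pics/s2c.png

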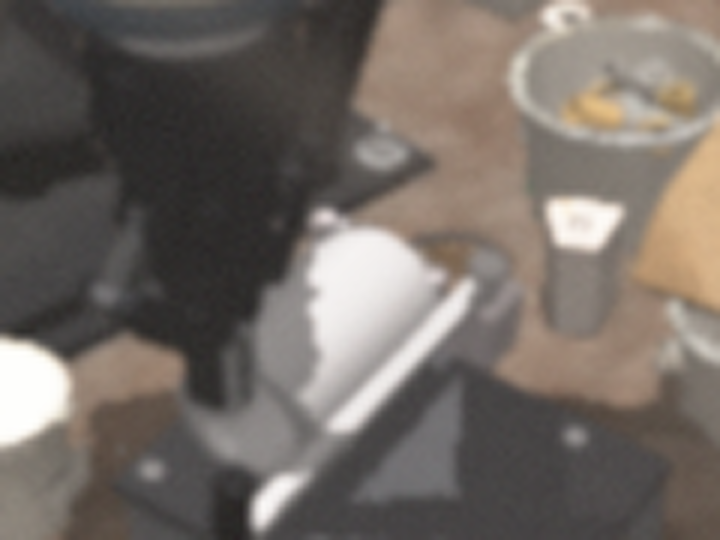

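Request:
apply_moves --motion '[[[0, 0, -0.0025, 0, 0, 0, 1], [0, 0, -0.0025, 0, 0, 0, 1], [0, 0, 0, 0, 0, 0, 1]]]'

```text
time_s: 4.97
tcp_pos: [0.6604, 0.0574, 0.189]
eef_rot: [-1.57, -0.001, -0.483]
ft_force: [2.5, 5.1, 4.5]
grip_width: -0.003
```

```bash
python3 - <<'E'
from h import *
a=snap("wrist","w3")
for y in(-10,0,100,105): print(y,proj(a,[w([0,y,64]),w([20,y,44])]).round(0).tolist())
p,R,o=state(); print('tool deck',((p-O)@D*1000).round(1),o["ft_force"]); crop(a,60,150,360,320,2.6,"w3c")
E
```

```text
-10 [[80.0, 258.0], [113.0, 278.0]]
0 [[99.0, 258.0], [130.0, 278.0]]
100 [[291.0, 258.0], [296.0, 278.0]]
105 [[301.0, 258.0], [304.0, 278.0]]
tool deck [ 10.4 117.3 123.7] [3.18505442 5.32833544 3.3124586 ]
```

View pics/w3c.png

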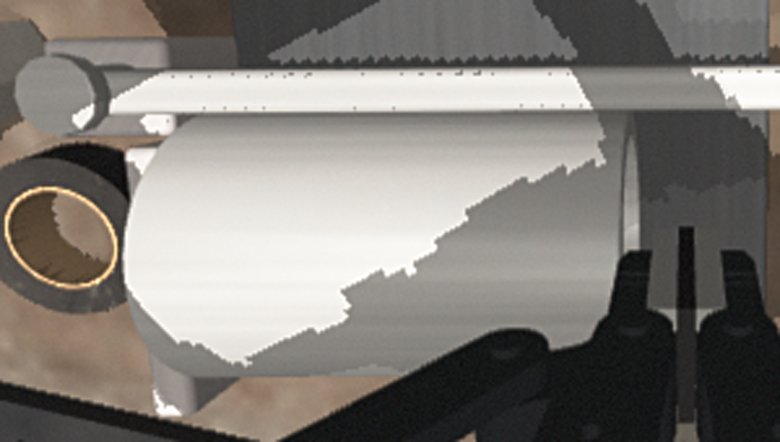

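Request:
apply_moves --motion '[[[0, 0, -0.002, 0, 0, 0, 1], [0, 0, -0.002, 0, 0, 0, 1], [0, 0, 0, 0, 0, 0, 1]]]'

```text
time_s: 5.4
tcp_pos: [0.6588, 0.0543, 0.189]
eef_rot: [-1.569, -0.001, -0.483]
ft_force: [5.5, 8.3, 4.3]
grip_width: -0.002
```

Request:
apply_moves --motion '[[[0, 0, -0.001, 0, 0, 0, 1], [0, 0, -0.001, 0, 0, 0, 1], [0, 0, 0, 0, 0, 0, 1]]]'

```text
time_s: 5.78
tcp_pos: [0.6586, 0.0537, 0.1892]
eef_rot: [-1.566, -0.002, -0.483]
ft_force: [10.5, 20.1, 2.3]
grip_width: -0.001
```

Request:
apply_moves --motion '[[[0, 0, 0.003, 0, 0, 0, 1], [0, 0, 0.02, 0, 0, 0, 1], [0, 0, 0.02, 0, 0, 0, 1], [0, -0.04, 0, 0, 0, 0, 1], [0, -0.04, 0, 0, 0, 0, 1]]]'

```text
time_s: 6.4
tcp_pos: [0.6773, 0.0913, 0.2688]
eef_rot: [-1.572, 0.001, -0.482]
ft_force: [0.4, -1.1, -0.5]
grip_width: 0.0
```

```bash
python3 - <<'E'
from h import *
a=snap("wrist","w4"); crop(a,100,90,400,290,2.6,"w4c")
b=snap("scene","sc4"); crop(b,260,140,380,230,6,"sc4c")
for y in(0,100): print(y,((proj(a,[w([0,y,64]),w([20,y,44])])-[100,90])*2.6).round(0).tolist())
E
```

```text
0 [[79.0, 316.0], [125.0, 363.0]]
100 [[404.0, 316.0], [420.0, 363.0]]
```

View pics/w4c.png

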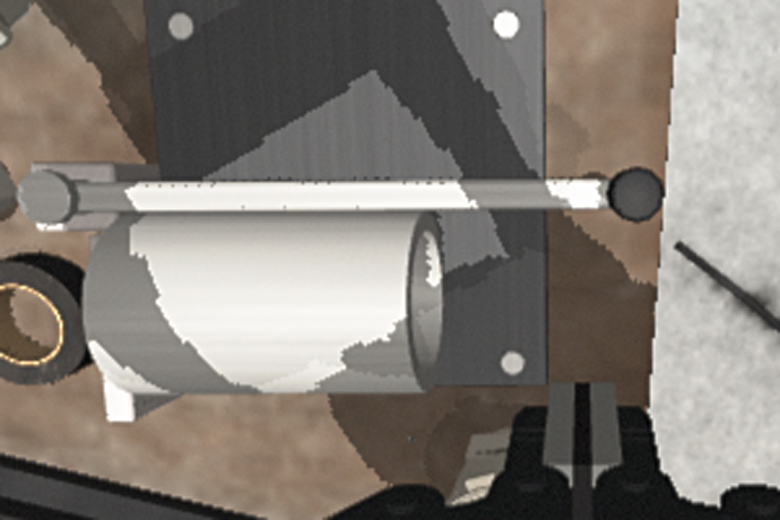

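View pics/sc4c.png

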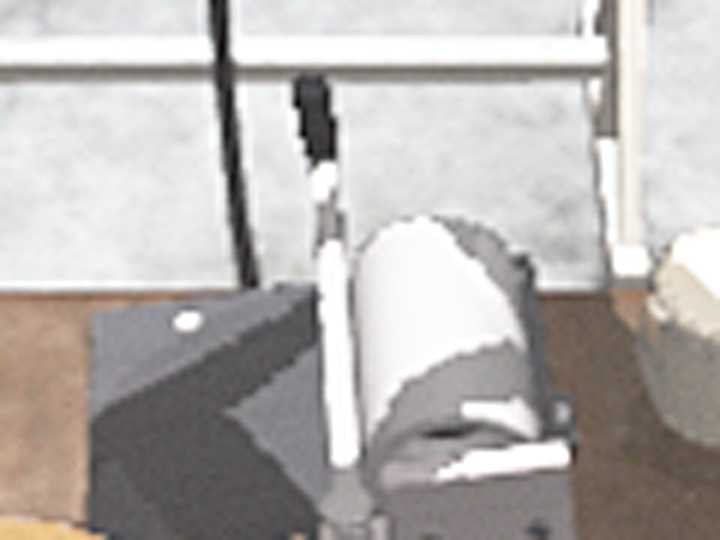

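The tube is flush at the fence and the bar is still shut, with the knob at (636,195) in the crop. Now I'll move over the chock.

Request:
apply_moves --motion '[[[0, -0.01, 0, 0, -0.156, 0, 0.2], [0, 0, 0, 0, -0.156, 0, 0.2], [0, 0, 0, 0, -0.156, 0, 0.2], [0, 0, 0, 0, -0.156, 0, 0.2], [0, 0, 0, 0, -0.156, 0, 0.2], [0, 0, 0, 0, -0.156, 0, 0.2], [-0.0227, 0.0022, 0.0189, 0, 0, 0, 0.2], [-0.0227, 0.0022, 0.0189, 0, 0, 0, 0.2], [-0.0227, 0.0022, 0.0189, 0, 0, 0, 0.2], [-0.0227, 0.0022, 0.0189, 0, 0, 0, 0.2], [-0.0227, 0.0022, 0.0189, 0, 0, 0, 0.2], [-0.0227, 0.0022, 0.0189, 0, 0, 0, 0.2], [-0.0227, 0.0022, 0.0189, 0, 0, 0, 0.2], [-0.0227, 0.0022, 0.0189, 0, 0, 0, 0.2], [-0.0227, 0.0022, 0.0189, 0, 0, 0, 0.2], [0, 0, 0, 0, 0, 0, 0.2]]]'

```text
time_s: 8.5
tcp_pos: [0.4174, 0.1544, 0.2583]
eef_rot: [-1.57, 0.002, 0.454]
ft_force: [0.9, -1.0, 0.1]
grip_width: 0.802
```

```bash
python3 - <<'E'
from h import *
a=snap("wrist","w5"); p,R,o=state(); print(p,R[:,0],R[:,2],o['grip_width'])
hsv=cv2.cvtColor(a["img"],cv2.COLOR_BGR2HSV); m=cv2.inRange(hsv,(10,90,100),(28,255,255))
P=pts(a); k=(m>0)&(abs(P[...,0]-.43)<.06)&(abs(P[...,1]-.16)<.06)
Q=P[k]; print(len(Q)); T=Q[(Q[:,2]>.023)&(Q[:,2]<.03)]; print(len(T),np.percentile(T[:,2],[5,50,95]),cv2.minAreaRect((T[:,:2]*1000).astype(np.float32)))
A=Q[(Q[:,2]>.003)]; r=cv2.minAreaRect((A[:,:2]*1000).astype(np.float32)); print(r)
cv2.imwrite("pics/w5m.png",(k*255).astype(np.uint8))
E
```

```text
[0.41892063 0.15426272 0.25853999] [ 8.98784040e-01  4.38391619e-01 -1.91631235e-04] [-4.38391639e-01  8.98784048e-01 -7.27115735e-05] 0.7977394444918245
2662
1821 [0.02415394 0.02569384 0.02688596] ((420.5491638183594, 150.45980834960938), (47.88349533081055, 50.00556182861328), 25.881698608398438)
((431.88702392578125, 155.9793243408203), (74.35965728759766, 49.930938720703125), 25.445032119750977)
```

View pics/w5.png

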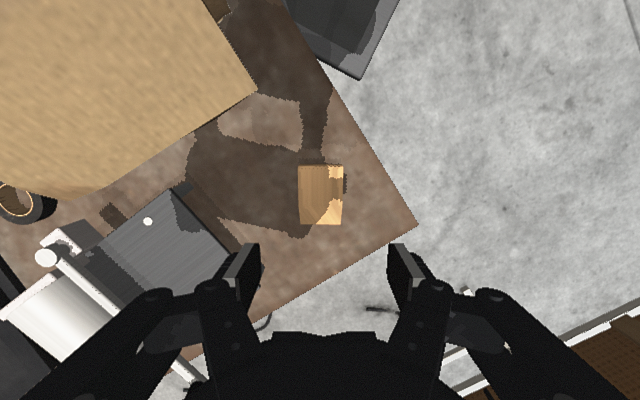

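```bash
python3 - <<'E'
from h import *
p,R,o=state()
for tag in("w5",):
    a=load(tag); L=(pts(a)-p)@R
    f=L[235:330,195:450].reshape(-1,3); f=f[(f[:,1]<.1)&(f[:,1]>0)&(abs(f[:,0])<.03)]
    print('max y (ahead)',np.percentile(f[:,1],[90,98,99.5,100]))
    t=f[f[:,1]>np.percentile(f[:,1],90)]; print('z of tips',np.percentile(abs(t[:,2]),[2,50,98]),'x',np.percentile(t[:,0],[2,98]))
a=load("w4"); 
from scipy.spatial.transform import Rotation as Q
R4=Q.from_euler('xyz',[-1.572,.001,-.482]).as_matrix(); L=(pts(a)-np.array([.6773,.0913,.2688]))@R4
f=L[235:330,280:370].reshape(-1,3); f=f[(f[:,1]<.1)&(f[:,1]>0)&(abs(f[:,0])<.03)]; print('shut',np.percentile(f[:,1],[90,98,99.5,100]))
E
```

```text
max y (ahead) [0.0543779  0.0617236  0.06469181 0.06623332]
z of tips [0.0338622  0.03427303 0.04587281] x [-0.01273453  0.00867013]
shut [0.0546043  0.06435483 0.06728309 0.06978226]
```

The chock lies at about (432,156) mm with its toe heading 25.6° and its top at 26 mm. It is at (321,195) in the wrist view, and the carton flap is clear of the gripper. Now I'll go down and grip.

Request:
apply_moves --motion '[[[0, 0.025, -0.003, 0, 0.006, 0, 0.2], [0, 0.025, 0, 0, 0, 0, 0.2], [0, 0.025, 0, 0, 0, 0, 0.2], [0, 0.025, 0, 0, 0, 0, 0.2], [0, 0.025, 0, 0, 0, 0, 0.2], [0, 0.02, 0, 0, 0, 0, 0.2], [0, 0.015, 0, 0, 0, 0, 0.2], [0, 0.015, 0, 0, 0, 0, 0.2], [0, 0.01, 0, 0, 0, 0, 0.2], [0, 0, 0, 0, 0, 0, 0.2]]]'

```text
time_s: 9.8
tcp_pos: [0.4207, 0.151, 0.0729]
eef_rot: [-1.571, 0.001, 0.447]
ft_force: [-0.2, 0.0, -0.1]
grip_width: 0.8
```

Request:
apply_moves --motion '[[[0, 0, 0, 0, 0, 0, 0.6], [0, 0, 0, 0, 0, 0, 0.8], [0, 0, 0, 0, 0, 0, 0.8], [0, 0, 0, 0, 0, 0, 0.8], [0, 0, 0, 0, 0, 0, 0.8]]]'

```text
time_s: 10.42
tcp_pos: [0.4206, 0.1509, 0.0741]
eef_rot: [-1.571, -0.001, 0.447]
ft_force: [-0.9, -0.7, 7.2]
grip_width: 0.575
```

Request:
apply_moves --motion '[[[0, -0.01, 0, 0, 0, 0, 0.8], [0, -0.02, 0, 0, 0, 0, 0.8], [0, -0.025, 0, 0, 0, 0, 0.8], [0, -0.025, 0, 0, 0, 0, 0.8], [0, -0.025, 0, 0, 0, 0, 0.8], [0, -0.025, 0, 0, 0, 0, 0.8], [0, -0.02, 0, 0, 0, 0, 0.8], [0, 0, 0, 0, 0, 0, 0.8]]]'

```text
time_s: 11.42
tcp_pos: [0.4207, 0.151, 0.225]
eef_rot: [-1.571, -0.003, 0.447]
ft_force: [1.0, 0.7, -3.9]
grip_width: 0.571
```

```bash
python3 - <<'E'
from h import *
Rt=np.c_[X,-Z,Y]; assert np.linalg.det(Rt)>0
p,R,o=state(); print(p,o['ft_force'],o['grip_width'])
tgt=w([-98-13,50,40+74]); d,r=delta(tgt,Rt); print(tgt,'rot',r,'| shift in target tool axes',(Rt.T@(tgt-p)).round(4))
E
```

```text
[0.42067306 0.15101146 0.2250204 ] [ 1.0012883   0.68713673 -3.93370734] 0.571311759057697
[0.52387243 0.05304007 0.16244235] rot [-0.0656  0.9285 -0.1265] | shift in target tool axes [ 0.1269  0.081  -0.0388]
```

Request:
apply_moves --motion '[[[0, 0, 0, -0.0109, 0.1548, -0.0211, 0.8], [0, 0, 0, -0.0109, 0.1548, -0.0211, 0.8], [0, 0, 0, -0.0109, 0.1548, -0.0211, 0.8], [0, 0, 0, -0.0109, 0.1548, -0.0211, 0.8], [0, 0, 0, -0.0109, 0.1548, -0.0211, 0.8], [0, 0, 0, -0.0109, 0.1548, -0.0211, 0.8], [0.0159, 0.005, -0.0049, 0, 0, 0, 0.8], [0.0159, 0.005, -0.0049, 0, 0, 0, 0.8], [0.0159, 0.005, -0.0049, 0, 0, 0, 0.8], [0.0159, 0.005, -0.0049, 0, 0, 0, 0.8], [0.0159, 0.005, -0.0049, 0, 0, 0, 0.8], [0.0159, 0.005, -0.0049, 0, 0, 0, 0.8], [0.0159, 0.005, -0.0049, 0, 0, 0, 0.8], [0.0159, 0.005, -0.0049, 0, 0, 0, 0.8], [0, 0, 0, 0, 0, 0, 0.8]]]'

```text
time_s: 13.3
tcp_pos: [0.5194, 0.0541, 0.2012]
eef_rot: [-1.572, -0.138, -0.485]
ft_force: [0.1, -0.2, -2.6]
grip_width: 0.577
```

```bash
cat > chk.py <<'E'
from h import *
def chk(tag,box):
    a=snap("wrist",tag+"w"); b=snap("side",tag+"s"); p,R,o=state()
    for n,d in(("w",a),("s",b)):
        hsv=cv2.cvtColor(d["img"],cv2.COLOR_BGR2HSV); m=cv2.inRange(hsv,(10,90,70),(28,255,255)); L=(pts(d)-O)@D*1000
        k=(m>0)&(abs(L[...,0]-box[0])<70)&(abs(L[...,1]-box[1])<50)&(L[...,2]>-20)&(L[...,2]<110)
        Q=L[k]; 
        if len(Q)<30: print(n,len(Q)); continue
        print(n,len(Q),'x',np.percentile(Q[:,0],[.5,99.5]).round(1),'y',np.percentile(Q[:,1],[.5,99.5]).round(1),'z',np.percentile(Q[:,2],[.5,50,99]).round(1),'rect',np.round(cv2.minAreaRect(Q[:,:2].astype(np.float32))[0],1),np.round(cv2.minAreaRect(Q[:,:2].astype(np.float32))[1],1),round(cv2.minAreaRect(Q[:,:2].astype(np.float32))[2],1))
    print('tcp deck',((p-O)@D*1000).round(1),'R in deck',Ro.from_matrix(D.T@R@np.array([[1,0,0],[0,0,1],[0,-1,0]])).as_rotvec().round(4),'F',o['ft_force'].round(1),o['time_s'])
    return a,b
E
python3 -c "
from chk import *
a,b=chk('c1',(-98,50)); crop(b,240,120,400,240,5,'c1sc')"
```

```text
w 11773 x [-134.3  -61. ] y [23.8 72.8] z [ 80.8 104.3 105.8] rect [-96.1  48. ] [50.7 77. ] 90.0
s 300 x [-137.7  -65. ] y [25.1 75.4] z [ 77.9  99.  105.3] rect [-100.6   49.8] [51.2 74.4] 90.0
tcp deck [-111.3   49.1  153.3] R in deck [ 3.1397e+00 -7.0000e-04 -4.3000e-03] F [-1.   0.4 -3.3] 13.4
```

View pics/c1w.png

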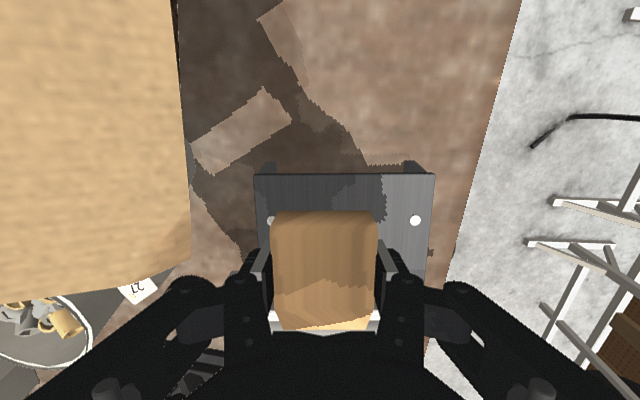

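View pics/c1sc.png

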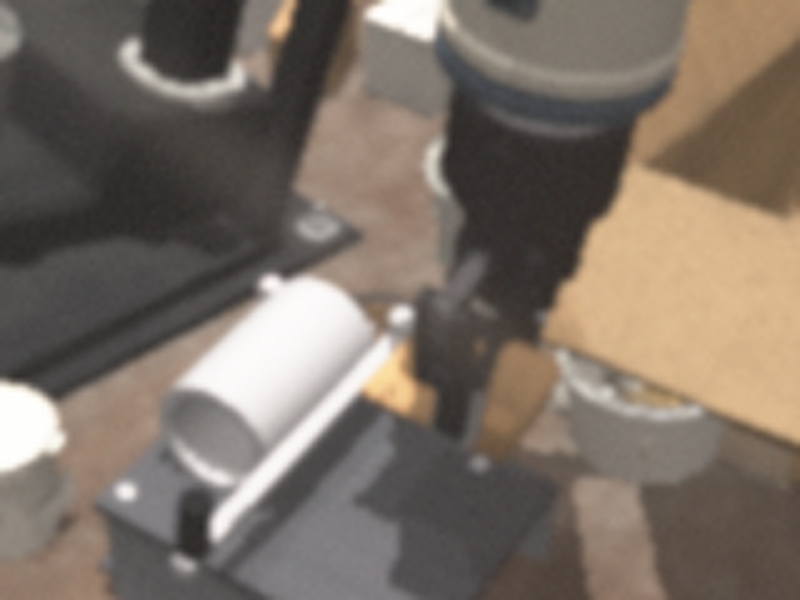

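The chock is level with the deck in the hand: origin at deck x about -98, y about 49, underside 79 mm up. Now I'll lower it.

Request:
apply_moves --motion '[[[0.002, 0.02, 0.001, 0, 0, 0, 0.8], [0.002, 0.02, 0, 0, 0, 0, 0.8], [0.002, 0.015, 0, 0, 0, 0, 0.8], [0, 0.01, 0, 0, 0, 0, 0.8], [0, 0.007, 0, 0, 0, 0, 0.8], [0, 0.003, 0, 0, 0, 0, 0.8], [0, 0, 0, 0, 0, 0, 0.8]]]'

```text
time_s: 14.28
tcp_pos: [0.5333, 0.0483, 0.1281]
eef_rot: [-1.572, -0.137, -0.484]
ft_force: [-0.3, -0.2, -2.8]
grip_width: 0.577
```

```bash
python3 -c "
from chk import *
a,b=chk('c2',(-92,50)); crop(b,240,120,400,240,5,'c2sc')"
```

```text
w 11513 x [-129.7  -58.8] y [24.9 74. ] z [ 6.4 29.8 31.4] rect [-91.6  48.1] [53.  77.5] 89.0
s 295 x [-132.4  -53. ] y [25.  79.6] z [-1.  26.  70.4] rect [-93.2  55.4] [80.3 60.4] 2.4
tcp deck [-105.3   50.2   78.7] R in deck [ 3.1402e+00 -2.0000e-04 -2.9000e-03] F [ 0.1 -0.7 -3.6] 14.375
```

View pics/c2sc.png

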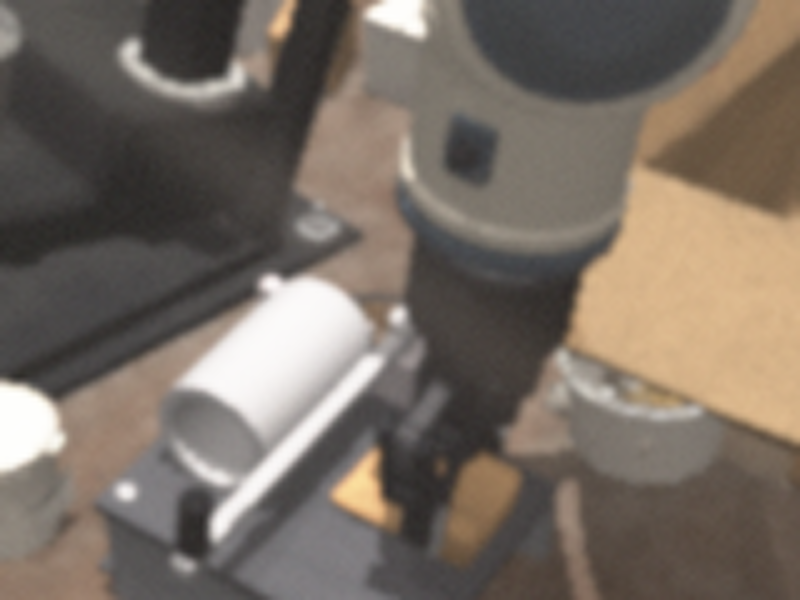

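Request:
apply_moves --motion '[[[0, 0.0015, 0, 0, 0, 0, 0.8], [0, 0.0015, 0, 0, 0, 0, 0.8], [0, 0, 0, 0, 0, 0, 0.8]]]'

```text
time_s: 14.75
tcp_pos: [0.5336, 0.048, 0.1249]
eef_rot: [-1.573, -0.137, -0.484]
ft_force: [0.8, 0.5, -3.0]
grip_width: 0.568
```

Request:
apply_moves --motion '[[[0, 0.001, 0, 0, 0, 0, 0.8], [0, 0.0005, 0, 0, 0, 0, 0.8], [0, 0, 0, 0, 0, 0, 0.8]]]'

```text
time_s: 15.12
tcp_pos: [0.5337, 0.048, 0.1238]
eef_rot: [-1.572, -0.138, -0.484]
ft_force: [-3.4, 0.8, 4.5]
grip_width: 0.573
```

Request:
apply_moves --motion '[[[0.004, -0.0005, 0, 0, 0, 0, 0.8], [0.005, 0, 0, 0, 0, 0, 0.8], [0.005, 0, 0, 0, 0, 0, 0.8], [0.005, 0, 0, 0, 0, 0, 0.8], [0.005, 0, 0, 0, 0, 0, 0.8], [0.004, 0, 0, 0, 0, 0, 0.8], [0.003, 0, 0, 0, 0, 0, 0.8], [0, 0, 0, 0, 0, 0, 0.8]]]'

```text
time_s: 16.12
tcp_pos: [0.5611, 0.0336, 0.1283]
eef_rot: [-1.572, -0.138, -0.484]
ft_force: [-0.3, -0.4, -2.3]
grip_width: 0.573
```

```bash
python3 -c "
from chk import *
a,b=chk('c3',(-62,50)); crop(b,240,120,400,240,5,'c3sc')"
```

```text
w 11920 x [-98.5 -24.4] y [24.9 74.1] z [ 2.1 25.6 27.1] rect [-60.6  48.6] [76.5 59.4] 0.5
s 261 x [-101.5  -34. ] y [25.  78.7] z [ 1.  22.6 68.9] rect [-69.8  50.6] [58.3 67.9] 82.4
tcp deck [-74.4  50.1  74.3] R in deck [ 3.14e+00 -2.00e-04 -3.40e-03] F [ 0.1 -0.4 -2.3] 16.225
```

View pics/c3w.png

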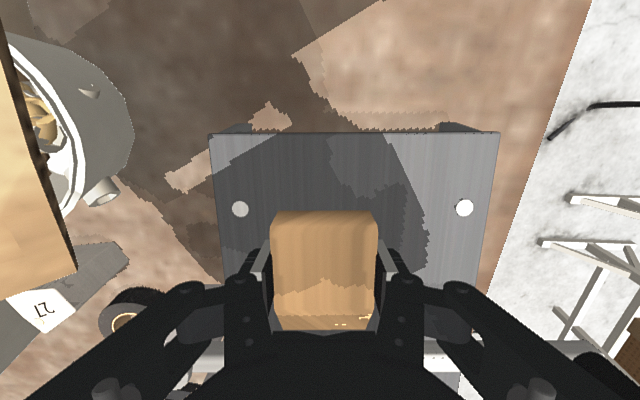

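View pics/c3sc.png

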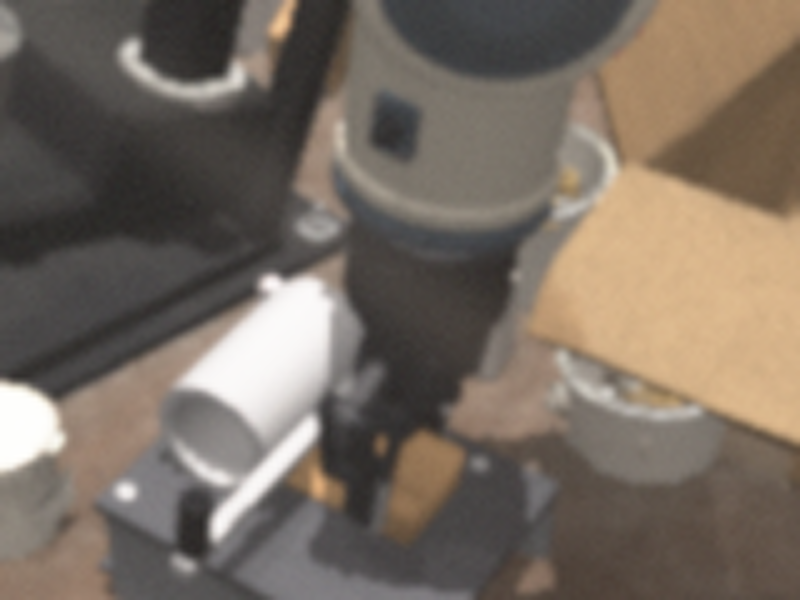

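Request:
apply_moves --motion '[[[0.002, 0, 0, 0, 0, 0, 0.8], [0.002, 0, 0, 0, 0, 0, 0.8], [0.002, 0, 0, 0, 0, 0, 0.8], [0, 0, 0, 0, 0, 0, 0.8]]]'

```text
time_s: 16.73
tcp_pos: [0.5664, 0.0309, 0.1291]
eef_rot: [-1.572, -0.138, -0.484]
ft_force: [-0.3, -0.5, -3.2]
grip_width: 0.57
```

Request:
apply_moves --motion '[[[0.001, 0, 0, 0, 0, 0, 0.8], [0, 0, 0, 0, 0, 0, 0.8]]]'

```text
time_s: 16.98
tcp_pos: [0.5671, 0.0305, 0.1292]
eef_rot: [-1.572, -0.137, -0.484]
ft_force: [-0.4, 0.6, -2.2]
grip_width: 0.572
```

```bash
python3 -c "
from chk import *
a,b=chk('c4',(-55,50))"
```

```text
w 11793 x [-91.7 -20.5] y [24.9 74. ] z [ 2.  25.6 27.2] rect [-55.7  46.9] [55.7 73.2] 89.2
s 239 x [-94.6 -33.8] y [24.9 80.9] z [ 2.1 23.6 68.4] rect [-66.8  51.6] [56.7 60.3] 82.3
tcp deck [-67.4  50.1  74.3] R in deck [ 3.1399e+00 -2.0000e-04 -3.4000e-03] F [ 0.2 -0.4 -2.3] 17.075
```

Request:
apply_moves --motion '[[[0, 0.0005, 0, 0, 0, 0, 0.8], [0.001, 0, 0, 0, 0, 0, 0.8], [0, 0, 0, 0, 0, 0, 0.8]]]'

```text
time_s: 17.45
tcp_pos: [0.5673, 0.0303, 0.1291]
eef_rot: [-1.573, -0.136, -0.483]
ft_force: [-7.8, 5.0, 9.8]
grip_width: 0.568
```

Request:
apply_moves --motion '[[[0.001, 0, 0, 0, 0, 0, 0.8], [0, 0, 0, 0, 0, 0, 0.8]]]'

```text
time_s: 17.7
tcp_pos: [0.568, 0.0299, 0.1292]
eef_rot: [-1.573, -0.136, -0.483]
ft_force: [-9.0, 4.1, 10.8]
grip_width: 0.572
```

Request:
apply_moves --motion '[[[0.001, 0, 0, 0, 0, 0, 0.8], [0, 0, 0, 0, 0, 0, 0.8]]]'

```text
time_s: 17.95
tcp_pos: [0.5684, 0.0296, 0.1293]
eef_rot: [-1.573, -0.135, -0.483]
ft_force: [-12.0, 7.8, 13.3]
grip_width: 0.575
```

```bash
python3 -c "
from chk import *
a,b=chk('c5',(-55,50)); crop(b,260,140,360,220,7,'c5sc'); s=snap('scene','c5c'); crop(s,260,140,380,230,6,'c5cc')"
```

```text
w 11721 x [-90.4 -21.5] y [24.7 73.8] z [ 1.9 25.5 27. ] rect [-55.6  46.8] [55.7 70.7] 89.3
s 236 x [-93.4 -34.9] y [24.6 81.1] z [ 2.3 23.4 69.8] rect [-73.3  56.1] [70.4 52.9] 60.1
tcp deck [-65.9  50.   74.1] R in deck [ 3.1393e+00  2.0000e-04 -7.2000e-03] F [-11.3   7.8  13.3] 18.05
```

View pics/c5sc.png

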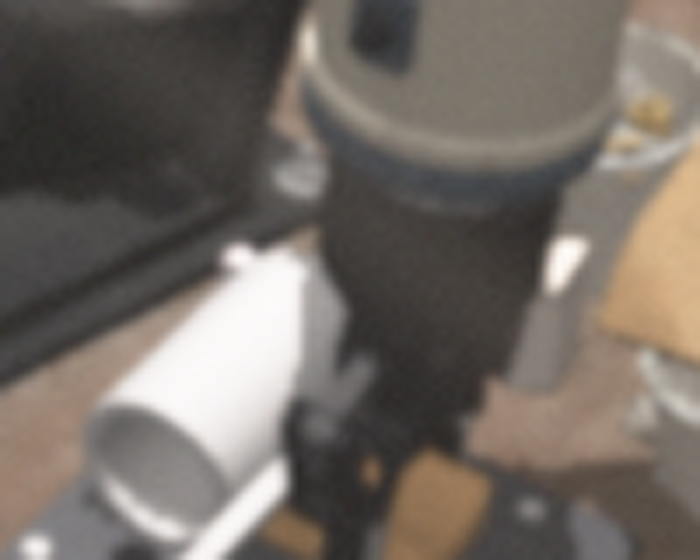

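View pics/c5cc.png

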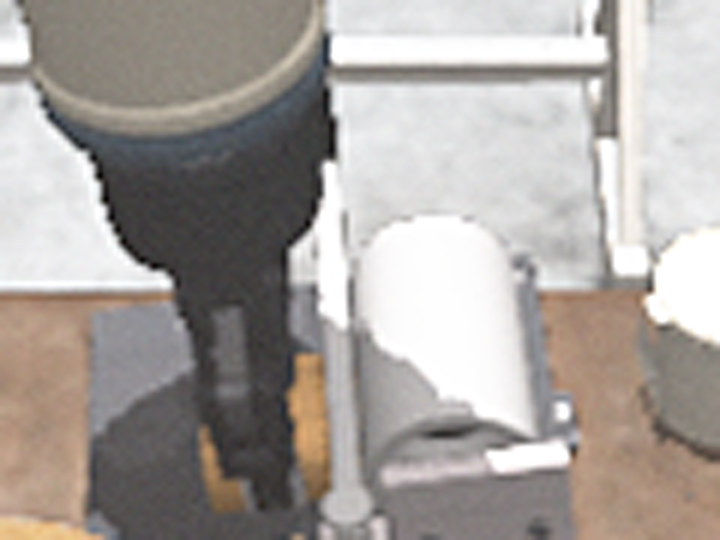

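Request:
apply_moves --motion '[[[0, 0, 0, 0, 0, 0, 0.25], [0, 0, 0, 0, 0, 0, 0.25], [0, 0, 0, 0, 0, 0, 0.25], [0, -0.02, 0, 0, 0, 0, 0.25], [0, -0.03, 0, 0, 0, 0, 0.25], [0, 0, 0, 0, 0, 0, 1], [-0.025, 0, 0, 0, 0, 0, 1], [-0.025, 0, 0, 0, 0, 0, 1], [0, 0, 0, 0, 0, 0, 1]]]'

```text
time_s: 19.23
tcp_pos: [0.5182, 0.0558, 0.171]
eef_rot: [-1.574, -0.135, -0.483]
ft_force: [0.8, -0.3, 0.4]
grip_width: -0.004
```

```bash
python3 -c "
from chk import *
a,b=chk('c6',(-55,50)); crop(b,260,140,360,220,7,'c6sc')
print(proj(a,[w([-90,25,26]),w([-90,75,26]),w([-53+6,25,26]),w([-53+6,75,26])]).round(0).tolist())"
```

```text
w 364 x [-122.8  -21.4] y [24.3 73.7] z [-0.1 17.3 98.6] rect [-75.3  44.8] [ 48.1 101.3] 72.3
s 452 x [-93.2 -34.1] y [ 9. 76.] z [-0.4 22.9 26.8] rect [-62.9  38.7] [60.7 75.9] 1.8
tcp deck [-113.9   50.3  123.6] R in deck [ 3.14e+00  2.00e-04 -3.20e-03] F [-0.1  0.2  0.1] 19.325
[[288.0, 270.0], [362.0, 270.0], [290.0, 323.0], [360.0, 324.0]]
```

View pics/c6w.png

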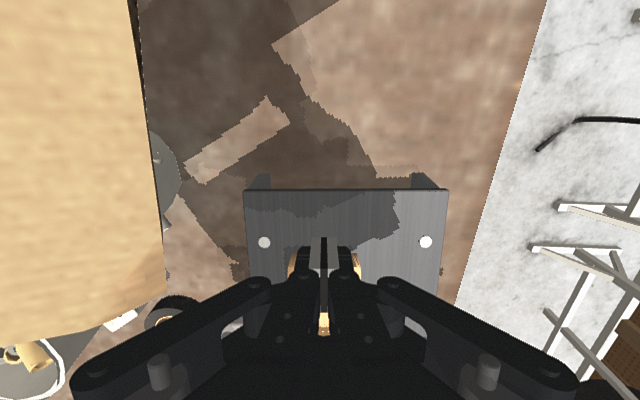

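View pics/c6sc.png

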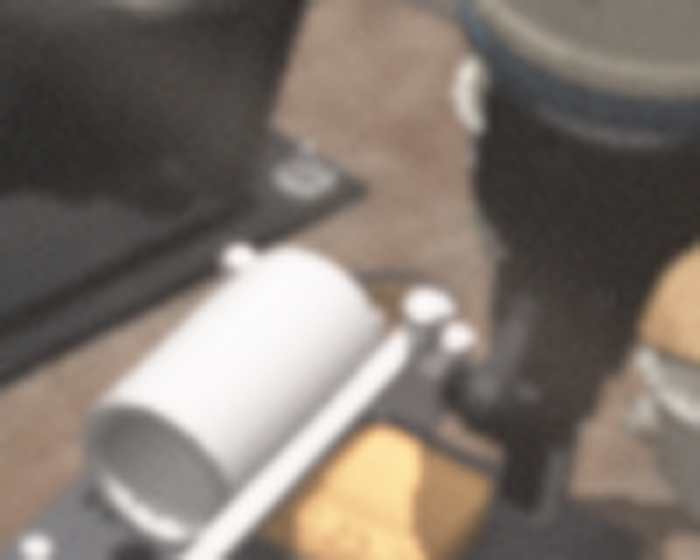

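Request:
apply_moves --motion '[[[0, 0.02, -0.001, 0, 0, 0, 1], [0, 0.015, 0, 0, 0, 0, 1], [0, 0.006, 0, 0, 0, 0, 1], [0.003, 0, 0, 0, 0, 0, 1], [0.003, 0, 0, 0, 0, 0, 1], [0.002, 0, 0, 0, 0, 0, 1], [0, 0, 0, 0, 0, 0, 1]]]'

```text
time_s: 20.2
tcp_pos: [0.5316, 0.0481, 0.1326]
eef_rot: [-1.572, -0.138, -0.484]
ft_force: [0.4, 0.2, 0.7]
grip_width: -0.001
```

Request:
apply_moves --motion '[[[0.001, 0, 0, 0, 0, 0, 1], [0.001, 0, 0, 0, 0, 0, 1], [0, 0, 0, 0, 0, 0, 1]]]'

```text
time_s: 20.58
tcp_pos: [0.5332, 0.0472, 0.1326]
eef_rot: [-1.572, -0.137, -0.484]
ft_force: [0.3, 1.0, -0.9]
grip_width: -0.005
```

Request:
apply_moves --motion '[[[0.001, 0, 0, 0, 0, 0, 1], [0, 0, 0, 0, 0, 0, 1]]]'

```text
time_s: 20.82
tcp_pos: [0.534, 0.0467, 0.1327]
eef_rot: [-1.572, -0.137, -0.484]
ft_force: [-0.2, -0.2, 1.0]
grip_width: -0.001
```

Request:
apply_moves --motion '[[[0.001, 0, 0, 0, 0, 0, 1], [0.001, 0, 0, 0, 0, 0, 1], [0, 0, 0, 0, 0, 0, 1]]]'

```text
time_s: 21.2
tcp_pos: [0.5357, 0.0458, 0.1329]
eef_rot: [-1.572, -0.137, -0.484]
ft_force: [-0.8, 0.0, -0.2]
grip_width: -0.005
```

Request:
apply_moves --motion '[[[0.001, 0, 0, 0, 0, 0, 1], [0, 0, 0, 0, 0, 0, 1]]]'

```text
time_s: 21.45
tcp_pos: [0.5359, 0.0455, 0.133]
eef_rot: [-1.573, -0.136, -0.484]
ft_force: [-5.1, 3.2, 1.7]
grip_width: -0.003
```

Request:
apply_moves --motion '[[[0.001, 0, 0, 0, 0, 0, 1], [0, 0, 0, 0, 0, 0, 1]]]'

```text
time_s: 21.7
tcp_pos: [0.5363, 0.0452, 0.133]
eef_rot: [-1.573, -0.135, -0.484]
ft_force: [-7.1, 4.6, 4.4]
grip_width: -0.003
```

The force rose from 0 to about 8 N over 2 mm with the heel near deck x = -90, so the chock is snug on the tube. I'll retreat and look.

Request:
apply_moves --motion '[[[-0.003, 0, 0, 0, 0, 0, 1], [-0.012, 0, 0, 0, 0, 0, 1], [0, -0.03, 0, 0, 0, 0, 1], [0, -0.04, 0, 0, 0, 0, 1], [0, -0.04, 0, 0, 0, 0, 1], [0, 0, 0, 0, 0, 0, 1]]]'

```text
time_s: 22.45
tcp_pos: [0.5114, 0.0594, 0.2426]
eef_rot: [-1.57, -0.142, -0.484]
ft_force: [0.4, 0.3, -1.2]
grip_width: 0.0
```

```bash
python3 -c "
from chk import *
a,b=chk('c7',(-55,50)); crop(b,260,140,360,220,7,'c7sc'); s=snap('scene','c7c'); crop(s,260,140,380,230,6,'c7cc');crop(a,180,150,480,350,2.6,'c7wc')
p,R,o=state(); tgt=w([-8,170,175]);Rt=np.c_[X,-Z,Y];print(delta(tgt,Rt))
"
```

```text
w 1173 x [-90.  -69.2] y [24.1 73.3] z [ 0.6 24.9 27.1] rect [-79.1  48.5] [24.2 55.7] 3.2
s 453 x [-92.4 -34.7] y [24.  76.3] z [ 0.6 23.2 26.8] rect [-61.9  38.9] [61.4 75. ] 0.4
tcp deck [-114.6   49.3  192.9] R in deck [ 3.1401e+00  0.0000e+00 -2.9000e-03] F [-1.3 -0.2 -0.2] 22.55
(array([0.1069, 0.0167, 0.1209]), array([ 0.0021,  0.    , -0.003 ]))
```

View pics/c7sc.png

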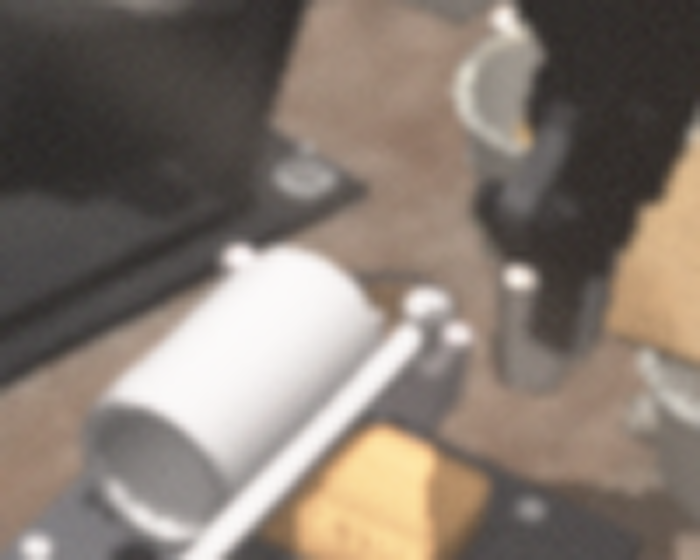

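View pics/c7wc.png

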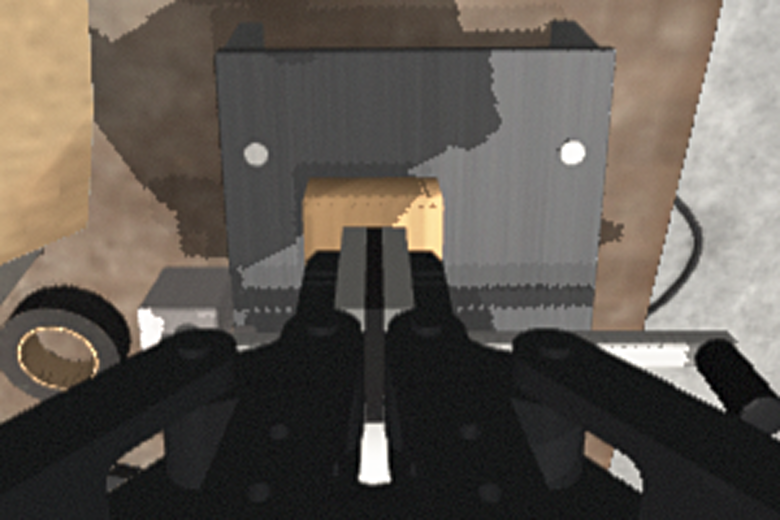

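View pics/c7cc.png

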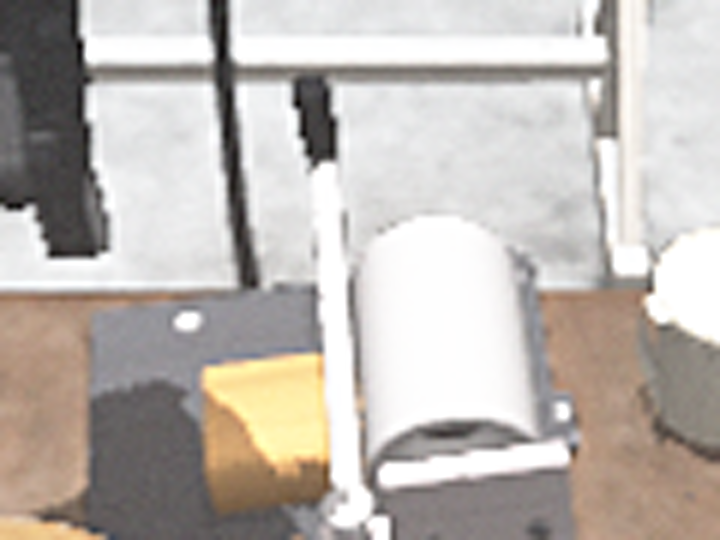

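Request:
apply_moves --motion '[[[0.0214, 0, 0.0242, 0, 0, 0, 1], [0.0214, 0, 0.0242, 0, 0, 0, 1], [0.0214, 0, 0.0242, 0, 0, 0, 1], [0.0214, 0, 0.0242, 0, 0, 0, 1], [0.0214, 0.017, 0.0242, 0, 0, 0, 1], [0, 0, 0, 0, 0, 0, 1]]]'

```text
time_s: 23.35
tcp_pos: [0.6639, 0.1161, 0.2347]
eef_rot: [-1.574, -0.135, -0.483]
ft_force: [0.5, 0.0, -1.5]
grip_width: -0.001
```

```bash
python3 -c "
from chk import *
a,b=chk('k1',(-55,50)); print(proj(a,w([-37,170,76]))); p,R,o=state(); print(delta(w([-8,170,123]),np.c_[X,-Z,Y]))"
```

```text
w 5085 x [-89.2 -39.6] y [24.2 74.6] z [ 1.  25.6 27.4] rect [-63.   40.6] [52.7 68.8] 0.2
s 469 x [-92.8 -36.6] y [24.1 76. ] z [ 1.4 23.2 26.8] rect [-62.6  49.6] [61.3 53.6] 1.7
tcp deck [ -8.  169.8 173.9] R in deck [ 3.1382e+00  2.0000e-04 -7.2000e-03] F [-0.2 -1.1  0.3] 23.45
[[323.40541994 190.3484976 ]]
(array([0.0003, 0.0509, 0.0004]), array([ 0.0034,  0.0001, -0.0046]))
```

View pics/k1w.png

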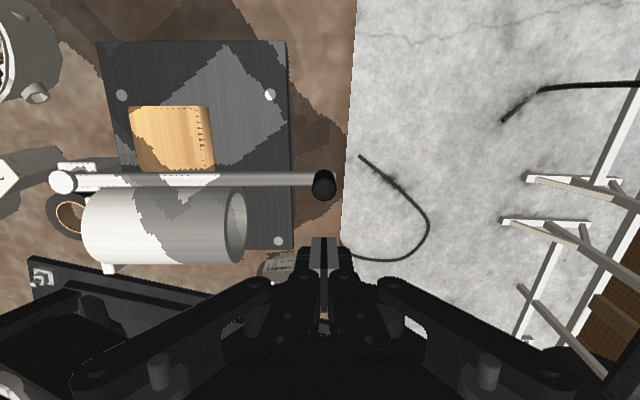

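Wrist view: the knob at (323,186) is as predicted, and the chock is square under the bar at (172,138). Now I'll swing the bar.

Request:
apply_moves --motion '[[[0, 0.02, 0, 0, 0, 0, 1], [0, 0.02, 0, 0, 0, 0, 1], [0, 0.011, 0, 0, 0, 0, 1], [-0.005, 0, 0, 0, 0, 0, 1], [-0.004, 0, 0, 0, 0, 0, 1], [-0.0095, 0, 0.0007, 0, -0.05, 0, 1], [-0.0095, 0, 0.0007, 0, -0.05, 0, 1], [-0.0095, 0, 0.0007, 0, -0.05, 0, 1], [-0.0095, 0, 0.0007, 0, -0.05, 0, 1], [0, 0, 0, 0, 0, 0, 1]]]'

```text
time_s: 24.7
tcp_pos: [0.6277, 0.1344, 0.1814]
eef_rot: [-1.6, -0.135, -0.281]
ft_force: [0.1, -0.4, -0.1]
grip_width: -0.003
```

```bash
python3 -c "
from chk import *
a,b=chk('k2',(-55,50)); crop(b,240,140,360,230,6,'k2sc')"
```

```text
w 7061 x [-89.8 -23.7] y [24.  74.6] z [ 0.9 25.3 27.2] rect [-54.2  39.2] [71.4 71.5] 0.3
s 400 x [-92.6 -26.1] y [24.  76.2] z [ 0.5 22.9 26.9] rect [-58.1  44.1] [65.9 69.5] 89.9
tcp deck [-54.  170.3 125.1] R in deck [ 3.1251e+00  3.1170e-01 -2.4000e-03] F [-0.2 -0.6  0.2] 24.8
```

View pics/k2w.png

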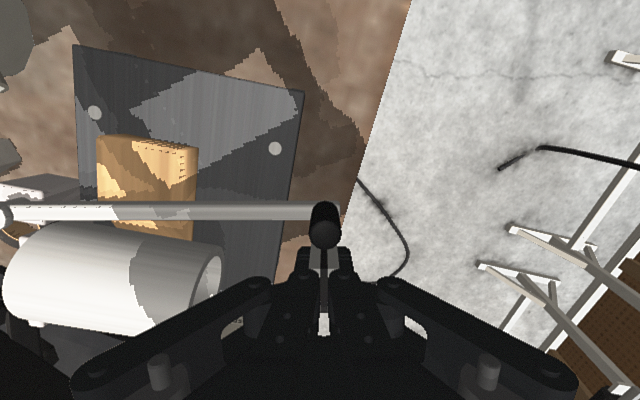

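The bar follows and the tube holds on the chock. I'll continue.

Request:
apply_moves --motion '[[[-0.0095, 0, 0.0007, 0, -0.05, 0, 1], [-0.0095, 0, 0.0007, 0, -0.05, 0, 1], [-0.0095, 0, 0.0007, 0, -0.05, 0, 1], [-0.0095, 0, 0.0007, 0, -0.05, 0, 1], [-0.0095, 0, 0.0007, 0, -0.05, 0, 1], [-0.0095, 0, 0.0007, 0, -0.05, 0, 1], [-0.0095, 0, 0.0007, 0, -0.05, 0, 1], [-0.0095, 0, 0.0007, 0, -0.05, 0, 1], [-0.0095, 0, 0.0007, 0, -0.05, 0, 1], [-0.0095, 0, 0.0007, 0, -0.05, 0, 1], [-0.0095, 0, 0.0007, 0, -0.05, 0, 1], [-0.0095, 0, 0.0007, 0, -0.05, 0, 1], [-0.0095, 0, 0.0007, 0, -0.05, 0, 1], [-0.0095, 0, 0.0007, 0, -0.05, 0, 1], [0, 0, 0, 0, 0, 0, 1]]]'

```text
time_s: 26.68
tcp_pos: [0.4985, 0.1375, 0.165]
eef_rot: [-1.68, -0.084, 0.42]
ft_force: [0.5, 0.7, -0.6]
grip_width: -0.004
```

```bash
python3 -c "
from chk import *
a,b=chk('k3',(-55,50)); crop(b,240,140,420,275,4,'k3sc'); p,R,o=state(); q=(p-O)@D*1000; q=q-[-37,-20,0]; print(np.arctan2(-q[0],q[1])+np.arctan2(19,190), np.hypot(q[0],q[1]))"
```

```text
w 2399 x [-90.4 -19.4] y [24.  76.5] z [-0.1 21.  26.8] rect [-54.1  48.5] [58.3 74.2] 88.6
s 472 x [-92.5 -26.9] y [ 6.7 76.2] z [-2.  21.6 26.2] rect [-58.   38.9] [68.9 75.9] 1.4
tcp deck [-171.2  113.5  125.1] R in deck [ 2.8299  1.3634 -0.003 ] F [ 0.4 -0.1  0.6] 26.775
0.8878799934527888 189.3258619517816
```

View pics/k3w.png

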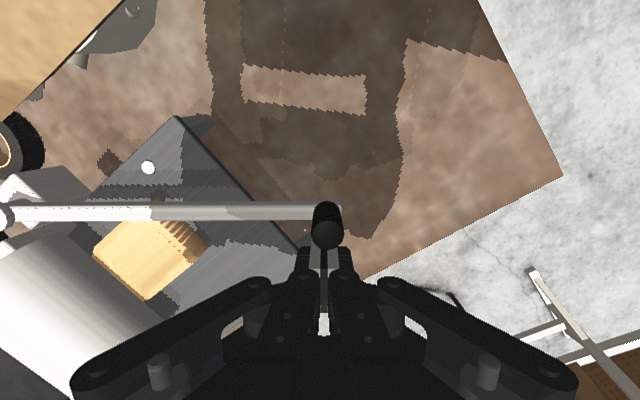

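View pics/k3sc.png

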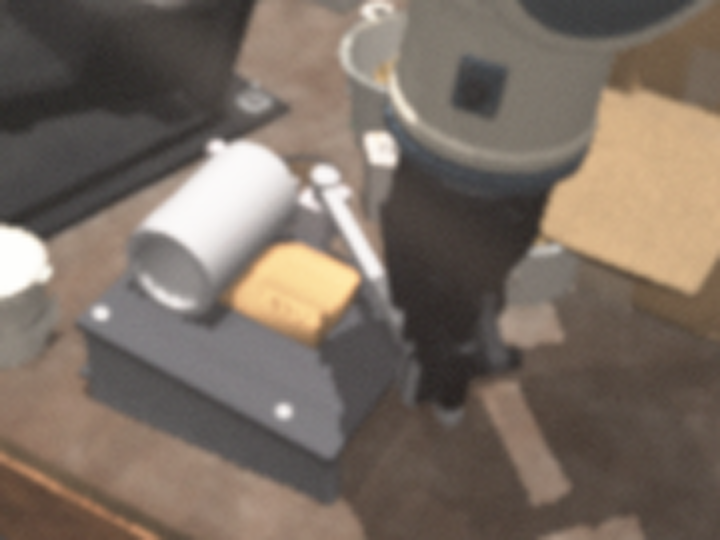

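Request:
apply_moves --motion '[[[-0.0095, 0, 0.0007, 0, -0.05, 0, 1], [-0.0095, 0, 0.0007, 0, -0.05, 0, 1], [-0.0095, 0, 0.0007, 0, -0.05, 0, 1], [-0.0057, 0, 0.0004, 0, -0.03, 0, 1], [0, 0, 0, 0, 0, 0, 1]]]'

```text
time_s: 27.4
tcp_pos: [0.4674, 0.1239, 0.162]
eef_rot: [-1.693, -0.063, 0.599]
ft_force: [-0.1, -0.2, 0.3]
grip_width: -0.003
```

Request:
apply_moves --motion '[[[-0.002, 0, 0, 0, 0, 0, 1], [-0.002, 0, 0, 0, 0, 0, 1], [0, 0, 0, 0, 0, 0, 1]]]'

```text
time_s: 27.78
tcp_pos: [0.4639, 0.1216, 0.1617]
eef_rot: [-1.693, -0.063, 0.6]
ft_force: [0.4, 0.2, -0.4]
grip_width: 0.002
```

Request:
apply_moves --motion '[[[-0.002, 0, 0, 0, 0, 0, 1], [0, 0, 0, 0, 0, 0, 1]]]'

```text
time_s: 28.02
tcp_pos: [0.4629, 0.1209, 0.1617]
eef_rot: [-1.693, -0.065, 0.6]
ft_force: [3.5, 5.0, -1.9]
grip_width: 0.0
```

Request:
apply_moves --motion '[[[-0.0015, 0, 0, 0, 0, 0, 1], [0, 0, 0, 0, 0, 0, 1]]]'

```text
time_s: 28.28
tcp_pos: [0.4627, 0.1206, 0.1618]
eef_rot: [-1.694, -0.067, 0.6]
ft_force: [8.0, 12.0, -6.3]
grip_width: -0.002
```

```bash
python3 -c "
from chk import *
p,R,o=state(); q=(p-O)@D*1000; q=q-[-37,-20,0]; print(o['ft_force'],np.arctan2(-q[0],q[1])+np.arctan2(19,190))"
```

```text
[ 7.96894277 11.97096957 -6.30263737] 1.1024771365748778
```

The bar is firmly on its end stop: about 14 N and an angle of 1.10 rad. I'll withdraw and look.

Request:
apply_moves --motion '[[[0.004, 0, 0, 0, 0, 0, 1], [0.008, 0, 0.004, 0, 0, 0, 1], [0, -0.03, 0, 0, 0, 0, 1], [0, -0.04, 0, 0, 0, 0, 1], [0, -0.04, 0, 0, 0, 0, 1], [-0.03, -0.03, 0.02, 0, 0, 0, 1], [-0.03, 0, 0.03, 0, 0, 0, 1], [-0.03, 0, 0.03, 0, 0, 0, 1], [0, 0, 0, 0, 0, 0, 1]]]'

```text
time_s: 29.4
tcp_pos: [0.3306, 0.1542, 0.2846]
eef_rot: [-1.692, -0.061, 0.602]
ft_force: [1.1, 0.5, -0.6]
grip_width: -0.003
```

```bash
python3 -c "
from chk import *
a,b=chk('f',(-55,50)); crop(b,220,140,420,290,4,'fsc'); s=snap('scene','fc'); crop(s,220,140,400,275,4,'fcc')
for n,d in (('scene',s),('side',b)):
    L=(pts(d).reshape(-1,3)-O)@D; T=L[(abs(L[:,0])<.02)&(L[:,1]>-.003)&(L[:,1]<.16)&(L[:,2]>.052)&(L[:,2]<.075)]; print(n,'tube y',np.percentile(T[:,1],[1,5,95,99]).round(4))
k=[w([-37-190*np.sin(1.1),-20+190*np.cos(1.1),76])]; print('knob pred crop',((proj(s,k)-[220,140])*4).round(),((proj(b,k)-[220,140])*4).round())
"
```

```text
w 1998 x [-90.4 -20.5] y [23.4 79.9] z [-0.1 25.1 27.2] rect [-52.9  52.5] [75.8 58.4] 0.7
s 432 x [-92.7 -26.7] y [ 5.5 75.8] z [-1.9 21.3 26.4] rect [-58.2  39. ] [69.  75.7] 0.8
tcp deck [-307.4   51.3  265.6] R in deck [ 2.6939  1.6161 -0.0032] F [ 0.6 -0.4  0.1] 29.5
scene tube y [0.0003 0.0018 0.0943 0.0993]
side tube y [0.0017 0.0071 0.1001 0.1012]
knob pred crop [[ 63. 221.]] [[596. 340.]]
```

View pics/fsc.png

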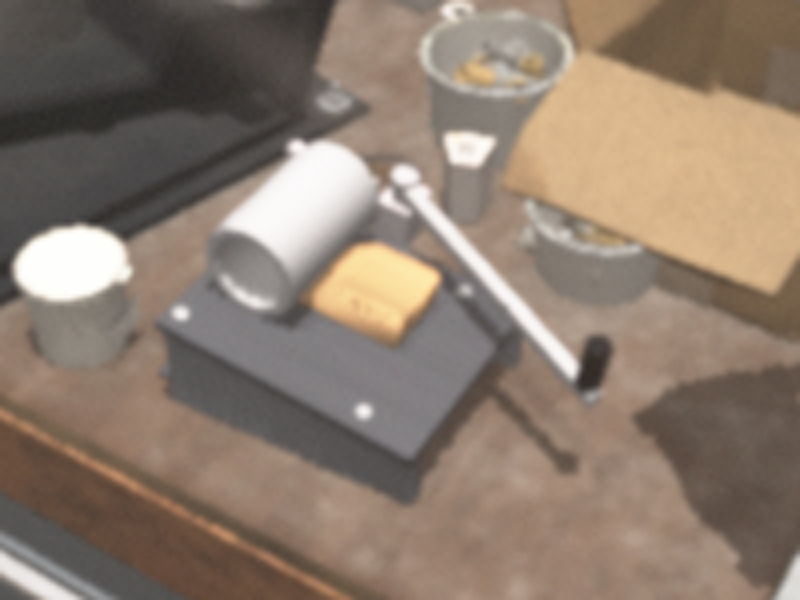

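View pics/fcc.png

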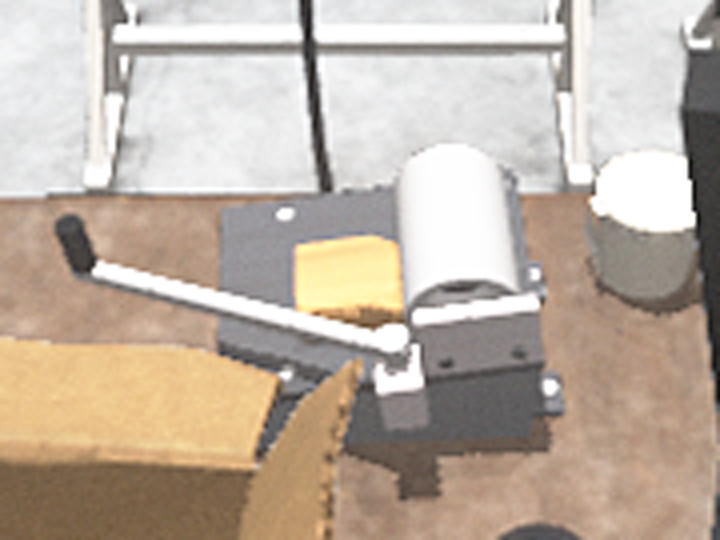

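View pics/fw.png

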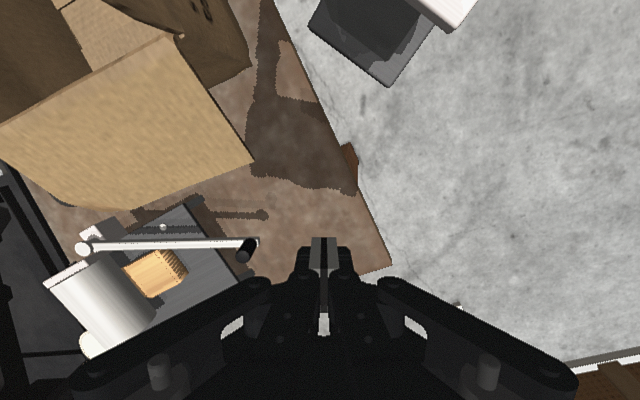

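All is in place. The tube spans deck y about 0 to 100 and rests on the chock. The knob is at side crop (596,345) and scene crop (70,222), within about 7 crop px (2 image px) of the prediction for 1.1 rad. Handing in.

```bash
python3 -c "
from cell import env
print(env.job_done())
from chk import *
s=snap('scene','end'); L=(pts(s).reshape(-1,3)-O)@D; T=L[(abs(L[:,0])<.02)&(L[:,1]>-.003)&(L[:,1]<.16)&(L[:,2]>.052)&(L[:,2]<.075)]; print(len(T),np.percentile(T[:,1],[1,99]))"
```

```text
the job is handed in; nothing more can be done
None
the job is handed in; nothing more can be done
```

The job is done as asked and handed in at about 29.6 s of the 67 s allowed. No verdict came back.

**What I did:**
1. I slid the tube along the shut bar against the fence, and the push force rose to about 22 N when it met the fence.
2. I laid the chock flat on the deck and slid it under the bar. I then seated it with a push on its heel, until the force rose to about 8 N.
3. I swung the bar open by its knob to the end stop. It read 1.10 rad by the tool position, with about 14 N against the stop, and I then withdrew the arm clear.

**Last checks, before handing in:**
- **Tube:** it spans deck y 0 to 100 mm and is flush at the fence. It stayed put once the bar was open.
- **Chock:** it lies flat and square, centred at about y = 49 mm. The wrist view puts its heel at x = -90 mm, which matches the seated position.
- **Bar:** the knob appears where a 1.1 rad angle predicts, in both the scene and side views.
- **Other things:** I did not touch the pot, tape, die or carton.

**What disagreed or failed:**
- The side view put the chock's heel 2 to 3 mm further down-slope than the wrist view did. I relied on the rise in contact force to judge it snug.
- A picture I tried to take after handing in was refused, so there is no check from after that point.

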